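# Let a ratchet board stand back to level, lock it and lay a heatsink on the board

### The arm

A 6-joint arm with a two-finger parallel gripper is mounted at the origin on a cart in front of the work surface, level with it; the furniture and walls round the work are solid. World frame = base frame: x ahead of the robot, y to its left, z up, the work surface at z = 0. Lengths are in m, angles in rad, forces in N, time in s.
With the tool pointing down it reaches from about 0.35 to 0.975 m from the base axis. Payload 4.9 kg.
Tool frame: the origin (TCP) lies on the front face of the gripper's body, between the roots of the fingers; the fingertips stand 73 mm ahead of it and the grasp point (between the pads) lies 54 mm ahead of it; z points along the fingers, y is the line along which they close (so a half turn about z gives the same grasp; the last joint's range is limited). The gripper opens to 85 mm and grips with 20 to 120 N. Pads are 22 mm wide; open, the fingers measure 114 mm over their backs; the gripper's body (76 mm by 85 mm) begins 54 mm behind the grasp point. The pads swing forward as they close: fully open they stand 13 mm farther back than shut.
Start: joints at [1.102, 0.053, 1.613, -0, 1.476, -0.119], TCP at [0.214, 0.587, 0.304] pointing down, gripper open.
Joint ranges: [-3.01, 3.01], [-1.01, 2.22], [0.06, 2.58], [-1.02, 4.17], [0.09, 2.62], [-3.14, 3.14]. Speed limits (rad/s): [2.57, 2.57, 3.14, 3.14, 3.14, 3.14].

### API

Orientations are given as a rotation vector (axis times angle).
In Python, from station import status, imaging, order gives the robot as it stands.
- The arm moves only by the tool arm_command, never from a script. Its argument "increments" is a list of rows, each an object with "slide": the shift along the tool's x, y, z in m, a list of three; "spin": the turn about the tool's z in degrees; "gripper": the opening, from -1 (shut) to 1 (fully open). In form: [{"slide": [x, y, z], "spin": spin, "gripper": gripper}, ...]. A call has 1 to 8 rows; each row is the pose to reach, as a shift and turn from the pose commanded when the call began, along the tool's axes at that moment; what a row does not reach only later rows make up. A row lasts 1/12 s, in which the tool goes at most 41.7 mm and 7.16 degrees, less where a joint would pass 70% of its speed; a pose out of reach is approached as far as the arm can. A call with a gripper value outside its range is refused whole. The fingers move at their own pace and stop on an object; "newtons" is the grip in N (left out, the last holds). Time passes only in rows, so rows that repeat a pose let the fingers close. It gives the time, the measured TCP pose, the force, the opening and the grip force at its end, in the units of the state.
- status.get_obs(): the state, without advancing time (a new reading comes with each control period).
- imaging.get_image(name): name is "scene" or "top" or "wrist"; returns a dict with "frame" (480x640x3 uint8, red, green, blue), "vfov" (degrees; the focal length in pixels is half the picture's height over the tangent of half this angle, whatever the lens; pixels are square), "cx", "cy" (the principal point, pixels), "k1" (the pictures are not rectified: a ray, as slopes to the right and down, at radius r is drawn at 1 + k1 r^2 times it, then the intrinsics apply), "view" (4x4, takes a point from world to camera coordinates); the wrist camera has in their place "mount" (4x4, takes a point from camera to tool coordinates, whose origin is the TCP and whose axes are the flange's). Camera axes: x right, y up, looking along -z (the intrinsics and any distortion apply to the point x, -y, -z); pixel columns grow to the right and rows downward; lengths in m; the calibration is good to about 2 mm. A picture is of the moment at which its call begins: read the wrist's pose just before it. There is no depth.
- order.finish_job(): hands the job in; it is judged then, once.
The state is a dict: "t": time; "q": joint angles; "dq": joint speeds; "effort": joint torques, N m; "tool_pos": TCP position; "tool_rot": TCP orientation; "contact_force": force on the tool from outside, world axes, zero at the start; "wrist_torque": the same for the moment, N m; "opening": finger opening in m; "grip_force": force on a finger pad.
Only numpy, scipy, OpenCV 4.12 (cv2) and the standard library are available. Lean on these libraries where they do the work, as an engineer would, in place of code of your own. Each camera call takes 0.05 s, during which the arm holds its last target. There are 200 camera calls.

### The job

The circuit board in the ratchet stand is still tipped up from work on its underside. Lift the pawl by its red knob and let the drum turn back just until the board lies level, then drop the pawl into the toothed wheel so that the board is locked there. After that take the heatsink from the black slotted rack and lay it gently and squarely, centred, pad down and fins up, on the board's silver lid, without disturbing the other things on the bench.

Things in the scene. Friction and masses are not known exactly. Their poses are not given: they have to be found in the camera images.
- stand: Grey ratchet board stand, 115 x 266 mm, screwed to the worktop. Origin on the worktop under the middle of the level board; x points from its front to its back (away from the robot), y to its left, z up. The drum axis runs along y, 60 mm behind the origin, 85 mm up. Toothed wheel and pawl: at its right end, middle plane y = -135 mm. A small screen hangs behind it from x = 0.58 m, 0.42 m up
- drum (a joint): Turn of drum, wheel and board, rad: 0 = board level, positive = front edge of the board tipped up, -0.4 = low stop. 24 teeth of 0.262 rad; caught at whole multiples of it (within 0.02). Starts 2 or 3 teeth up (in the first 1.5 s it may still sink onto that tooth). Pawl lifted: it sinks by itself, damped, at about 0.15 (3 teeth up) to 0.22 rad/s (level). Pushed up it clicks over freely
- pawl (a joint): Swing of the pawl about its pin, rad: 0 (within 0.02) = nose fully down between two teeth, positive = lifted. It clears the teeth above 0.13; upper stop 0.8. A light spring and its weight drop it as soon as it is let go. Lifting takes 2 to 4 N at the knob
- pawl_knob (a point): Middle of the red upright cylindrical knob on the pawl, 15 mm diameter, 20 mm high (10 mm above and below this point), on a thin stem; pinch it from above, best with the fingers closing along the stand's y. The pawl pin runs along the stand's y, 44 mm nearer the front than this point and 23 mm lower (pawl down); the knob swings about it
- lid_top (a point): Centre of the top of the silver square lid, 36 x 36 mm, on the black chip at the left half of the board; with the board level about 96 mm above the worktop. It stands 2 mm proud of its surroundings; the drum axis is 55 mm behind it. x and y axes along the lid's edges (the stand's x and y when level), z out of the lid
- heatsink: Finned aluminium heatsink, 40 x 40 x 12 mm, 50 g. Origin: centre of the pad side (underside), z out through the fins, so its middle is 6 mm along z. It starts standing on one edge in the rack's middle slot, its x along the slot, z level (towards the rack's -y), top edge 45 mm above the worktop, 20 mm of it above the ribs. On a free spot it can stand on its edge or be pushed over
- rack: Black plastic rack, 62 x 76 mm, fixed, ribs 25 mm high. Origin: its middle, on the worktop; slots along its x, side by side in y; z up. The middle slot is 15 mm wide and holds the heatsink. Round the rack the worktop is clear from x = 0.43 to 0.58 m, y = -0.50 to -0.27 m. Boxes and shelves begin at x = 0.64: cross between rack and stand near x = 0.44
- solder_reel: Reel of solder with blue flanges, 54 mm across, 30 mm high, a bystander; origin centre of its underside
- tape_roll: Roll of amber tape, 68 mm across, 12 mm high, a bystander; origin centre of its underside
- flux_pot: Yellow-lidded pot, 43 mm across, 19 mm high, a bystander; origin centre of its underside
- marker_pen: White pen with red cap, 127 mm long, 11 mm thick, a bystander at the front edge; origin centre of its underside
- driver_red: Small screwdriver with red handle, 135 mm long, 10 mm thick, a bystander at the front edge; origin centre of its underside

How it is judged:
On the way, in this order (a step that is already met when the one before it is completed fails the run):
1. the board is let back level and locked by the dropped pawl (value of joint drum between -0.07 and 0.07 rad and value of joint pawl below 0.04 rad and velocity of joint drum between -0.03 and 0.03 rad/s), for 0.4 s.
2. the heatsink lies fins up on the silver lid (distance between heatsink and lid_top below 0.008 m and z of heatsink in the frame of lid_top below 0.003 m), for 0.1 s.
At the end, for the whole second after the job is handed in: Board level within 0.07 rad with the pawl seated in the wheel (below 0.04 rad); the heatsink at rest on the lid, pad down, its pad centre within 7 mm of the lid's centre, flat (within 3 mm in height, tilt under 0.15 rad), its edges square to the lid's within 0.17 rad; nothing held (value of joint drum between -0.07 and 0.07 rad and value of joint pawl below 0.04 rad and distance between heatsink and lid_top below 0.007 m and z of heatsink in the frame of lid_top between -0.003 and 0.003 m and z of lid_top in the frame of heatsink below 0.003 m and angle between heatsink's own z axis and vertical below 0.15 rad and (angle between the x axis of heatsink and the x axis of lid_top, either way round below 0.17 rad or angle between the x axis of heatsink and the y axis of lid_top, either way round below 0.17 rad) and linear speed of heatsink below 0.02 m/s); the robot touches nothing.
It fails at once if a bystander is disturbed (moved more than 3 cm) (distance of any of solder_reel, tape_roll, flux_pot, marker_pen, driver_red from where it was at the start of the episode above 0.03 m).
It fails at once if the heatsink is pressed or struck hard on the board (over 30 N) (contact force between heatsink and stand above 30 N).
It also fails if it takes over 72 s, if anything falls off the work surface, if the arm or the gripper's body presses on something with over 40 N, if the wrist force passes 120 N, or if a joint passes its speed limit or range.

## Working session

There is one attempt and no reset: what is moved stays moved. The work goes in short steps, Python scripts to look and compute and a tool call to move; the robot and the scene stay as the last step left them, time stands still between calls to the robot, and variables do not carry over. Pictures are saved under pics/ and viewed, at most 10 in all, crops included, and the job is handed in when it is done.

Besides the shell and the picture viewer there is one more tool, called after ">>>" as name(argument=value, ...), one argument or row to a line, values as JSON. arm_command: Moves the arm, as the interface text tells. Its arguments: {"type":"object","properties":{"increments":{"type":"array","items":{"type":"object","properties":{"slide":{"type":"array","items":{"type":"number"}},"spin":{"type":"number"},"gripper":{"type":"number"}}}},"newtons":{"type":"number"}},"required":["increments"]}

```bash
mkdir -p pics; ls; cat > h.py <<'E'
import numpy as np, cv2, json
from scipy.spatial.transform import Rotation as R
from station import status, imaging, order
def cam(name):
    o=status.get_obs(); d=imaging.get_image(name); f=240/np.tan(np.radians(d['vfov'])/2)
    if name=='wrist':
        T=np.eye(4);T[:3,:3]=R.from_rotvec(o['tool_rot']).as_matrix();T[:3,3]=o['tool_pos']
        c2w=T@np.array(d['mount'])
    else: c2w=np.linalg.inv(np.array(d['view']))
    d=dict(d);d['c2w']=c2w;d['f']=f;return d
def ray(d,u,v):
    K=np.array([[d['f'],0,d['cx']],[0,d['f'],d['cy']],[0,0,1.]])
    x=np.array([(u-d['cx'])/d['f'],(v-d['cy'])/d['f']]);p=x.copy()
    for _ in range(20): p=x/(1+d['k1']*(p@p))
    r=d['c2w'][:3,:3]@np.array([p[0],-p[1],-1]);return d['c2w'][:3,3],r/np.linalg.norm(r)
def onz(d,u,v,z):
    o,r=ray(d,u,v);return o+r*(z-o[2])/r[2]
def proj(d,P):
    c=np.linalg.inv(d['c2w'])@np.append(P,1);x=np.array([c[0],-c[1]])/-c[2]
    x=x*(1+d['k1']*(x@x));return x*d['f']+[d['cx'],d['cy']]
def tri(*rays):
    A=np.zeros((3,3));b=np.zeros(3)
    for o,r in rays:
        M=np.eye(3)-np.outer(r,r);A+=M;b+=M@o
    return np.linalg.solve(A,b)
def save(d,n): cv2.imwrite('pics/'+n,d['frame'][:,:,::-1])
E
python3 - <<'E'
from h import *
o=status.get_obs();print({k:np.round(v,3).tolist() for k,v in o.items()})
import pickle
D={}
for n in('scene','top'):
    d=cam(n);D[n]=d;save(d,n+'0.png');print(n,d['c2w'].round(3).tolist(),d['vfov'],d['k1'])
w=imaging.get_image('wrist');print(np.round(w['mount'],3).tolist(),w['vfov'])
pickle.dump(D,open('D.pkl','wb'))
E
```

```text
pics
{'t': 0.0, 'q': [1.102, 0.053, 1.614, 0.0, 1.476, -0.119], 'dq': [-0.002, 0.001, 0.0, -0.002, -0.001, -0.001], 'effort': [0.002, -39.369, -37.018, -0.0, 0.007, 0.0], 'tool_pos': [0.214, 0.587, 0.303], 'tool_rot': [-0.547, -3.093, 0.003], 'contact_force': [0.099, -0.203, -0.717], 'wrist_torque': [-0.025, 0.014, 0.046], 'grip_force': 0.0, 'opening': 0.085}
scene [[-0.769, 0.417, -0.485, -0.118], [-0.639, -0.49, 0.593, 0.72], [0.01, 0.766, 0.643, 0.961], [0.0, 0.0, 0.0, 1.0]] 47.180368316667675 -0.07454323612690392
top [[0.028, 0.996, -0.089, 0.387], [-0.999, 0.027, -0.019, -0.097], [-0.017, 0.089, 0.996, 1.468], [0.0, 0.0, 0.0, 1.0]] 52.011587092939365 -0.045499393081641915
[[-0.0, 0.962, 0.274, 0.07], [1.0, -0.0, 0.001, 0.001], [0.001, 0.274, -0.962, -0.07], [0.0, 0.0, 0.0, 1.0]] 64.93497364936935
```

View pics/scene0.png

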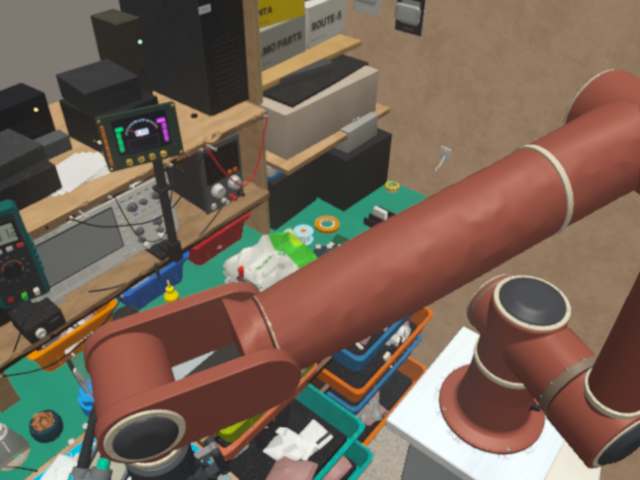

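View pics/top0.png

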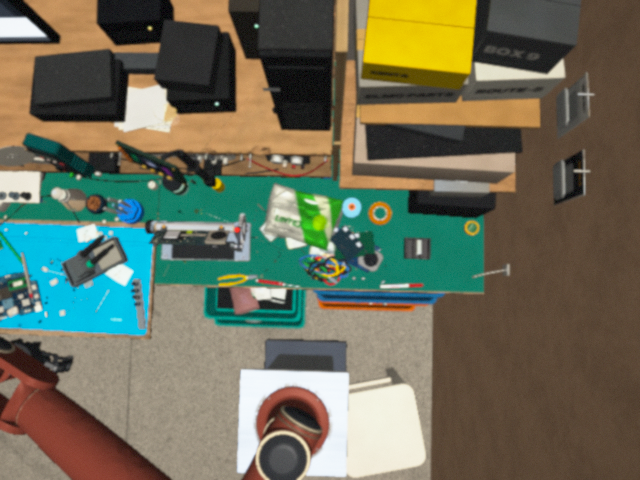

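The scene view is blocked by the arm. The top view shows the stand at about (205,240), with its wheel end near (240,228), the rack at (417,248), the tape at (380,213), the reel at (352,207), the driver at (268,282) and the pen at (402,286).

```bash
python3 - <<'E'
from h import *
import pickle
d=pickle.load(open('D.pkl','rb'))['top']
im=d['frame'][:,:,::-1]
a=cv2.resize(im[205:300,135:295],None,fx=5,fy=5,interpolation=cv2.INTER_CUBIC)
b=cv2.resize(im[225:275,385:465],None,fx=8,fy=8,interpolation=cv2.INTER_CUBIC)[:, :]
cv2.imwrite('pics/topA.png',a)
for n,u,v,z in[('standL',163,240,0),('standR',249,240,0),('rack',417,248,.025),('knob?',238,227,.12)]:print(n,onz(d,u,v,z).round(3))
hsv=cv2.cvtColor(d['frame'],cv2.COLOR_RGB2HSV)
m=((hsv[...,0]<8)|(hsv[...,0]>172))&(hsv[...,1]>130)&(hsv[...,2]>80)
n,l,s,c=cv2.connectedComponentsWithStats(m.astype(np.uint8))
for i in range(1,n):
    if 140<c[i][0]<470 and 200<c[i][1]<300 and s[i][4]>2:print(c[i].round(1),s[i].tolist(),onz(d,*c[i],.11).round(3))
E
```

```text
standL [0.522 0.411 0.   ]
standR [0.529 0.149 0.   ]
rack [ 0.516 -0.351  0.025]
knob? [0.553 0.161 0.12 ]
[237.  229.5] [235, 227, 5, 6, 26] [0.547 0.165 0.11 ]
[316.8 257.9] [315, 257, 6, 4, 11] [ 0.473 -0.06   0.11 ]
[330.7 268.8] [328, 268, 7, 3, 10] [ 0.444 -0.099  0.11 ]
[268.5 281.8] [259, 279, 20, 6, 63] [0.404 0.072 0.11 ]
[327.4 282. ] [322, 279, 12, 6, 26] [ 0.408 -0.091  0.11 ]
[415.7 285. ] [410, 284, 13, 3, 37] [ 0.406 -0.334  0.11 ]
```

View pics/topA.png

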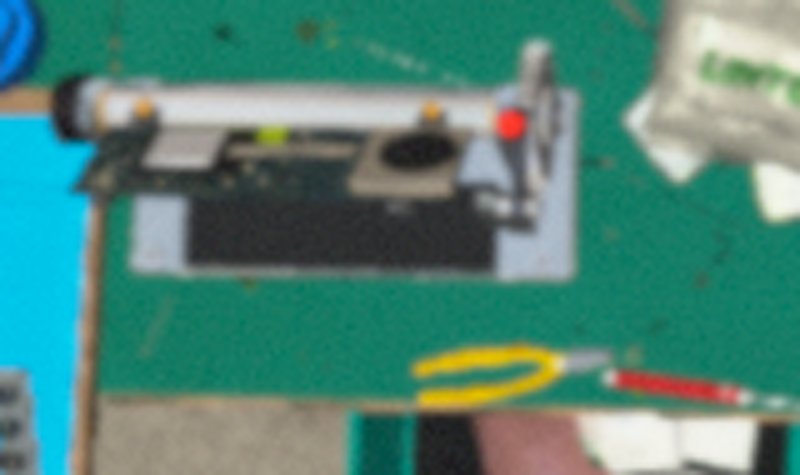

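The crop shows the red knob at full-frame pixel (237,229.5), the lid at (171.6,234) tipped up, and the base front edge running from (161,259.4) to (249.6,260.8).

```bash
cat >> h.py <<'E'
def go(P,ang=None):
    "slide and spin to TCP P (tool down), tool x at world angle ang(deg)"
    o=status.get_obs();M=R.from_rotvec(o['tool_rot']).as_matrix()
    a=np.degrees(np.arctan2(M[1,0],M[0,0]));s=0 if ang is None else -((ang-a+180)%360-180)
    print('t',round(o['t'],2),'pos',np.round(o['tool_pos'],4),'ang',a.round(1),'tilt',M[:,2].round(3),'slide',(M.T@(np.array(P)-o['tool_pos'])).round(4),'spin',round(s,1))
E
python3 - <<'E'
from h import *
import pickle
d=pickle.load(open('D.pkl','rb'))['top']
a,b,c=[onz(d,135+u/5,205+v/5,.005) for u,v in((131,272),(573,279),(577,90))]
print(a,b,c,'yaw',np.degrees(np.arctan2(*(-(a-b)[:2]))) , np.degrees(np.arctan2((c-b)[1],(c-b)[0])))
go([.53,.26,.30],180)
E
```

```text
[0.46269734 0.41102006 0.005     ] [0.4659762  0.14345258 0.005     ] [0.57979926 0.14575247 0.005     ] yaw 179.29791313448095 1.157549402082597
t 0.15 pos [0.214  0.5868 0.3029] ang 160.0 tilt [-0.001 -0.001 -1.   ] slide [-0.4088 -0.1987  0.0032] spin -20.0
```

>>> arm_command(
  increments=[
    {"slide":[-0.409,-0.199,0.003],"spin":-20.8},
    {"slide":[-0.409,-0.199,0.003],"spin":-20.8},
    {"slide":[-0.409,-0.199,0.003],"spin":-20.8},
    {"slide":[-0.409,-0.199,0.003],"spin":-20.8},
    {"slide":[-0.409,-0.199,0.003],"spin":-20.8},
    {"slide":[-0.409,-0.199,0.003],"spin":-20.8},
    {"slide":[-0.409,-0.199,0.003],"spin":-20.8},
    {"slide":[-0.409,-0.199,0.003],"spin":-20.8},
  ],
)

```text
validation failed for argument at $.in...
```

```bash
python3 - <<'E'
from h import *
go([.53,.26,.30],181)
E
```

```text
t 0.15 pos [0.214  0.5868 0.3029] ang 160.0 tilt [-0.001 -0.001 -1.   ] slide [-0.4088 -0.1987  0.0032] spin -21.0
```

Gripper is probably required.

>>> arm_command(
  increments=[
    {"slide":[-0.409,-0.199,0.003],"spin":-20.8,"gripper":1},
    {"slide":[-0.409,-0.199,0.003],"spin":-20.8,"gripper":1},
    {"slide":[-0.409,-0.199,0.003],"spin":-20.8,"gripper":1},
    {"slide":[-0.409,-0.199,0.003],"spin":-20.8,"gripper":1},
    {"slide":[-0.409,-0.199,0.003],"spin":-20.8,"gripper":1},
    {"slide":[-0.409,-0.199,0.003],"spin":-20.8,"gripper":1},
    {"slide":[-0.409,-0.199,0.003],"spin":-20.8,"gripper":1},
    {"slide":[-0.409,-0.199,0.003],"spin":-20.8,"gripper":1},
  ],
  newtons=30,
)

```text
t: 0.82
tool_pos: [0.4427, 0.3499, 0.3015]
tool_rot: [0.021, -3.141, 0.0]
contact_force: [1.1, 0.6, -0.5]
opening: 0.0855
grip_force: 0.0
```

```bash
python3 - <<'E'
from h import *
go([.53,.26,.30],181)
E
```

```text
t 0.82 pos [0.4427 0.3499 0.3015] ang -179.2 tilt [-0. -0. -1.] slide [-0.0861 -0.091   0.0015] spin -0.2
```

>>> arm_command(
  increments=[
    {"slide":[-0.076,-0.091,0.001],"spin":0,"gripper":1},
    {"slide":[-0.076,-0.091,0.001],"spin":0,"gripper":1},
    {"slide":[-0.076,-0.091,0.001],"spin":0,"gripper":1},
    {"slide":[-0.076,-0.091,0.001],"spin":0,"gripper":1},
    {"slide":[-0.076,-0.091,0.001],"spin":0,"gripper":1},
    {"slide":[-0.076,-0.091,0.001],"spin":0,"gripper":1},
  ],
)

```text
t: 1.32
tool_pos: [0.5186, 0.2618, 0.3003]
tool_rot: [0.02, -3.14, -0.0]
contact_force: [0.8, -0.1, 0.7]
opening: 0.0852
grip_force: 0.0
```

```bash
python3 - <<'E'
from h import *
import pickle
w=cam('wrist');save(w,'w1.png');pickle.dump(w,open('w1.pkl','wb'))
s=cam('scene');save(s,'s1.png');pickle.dump(s,open('s1.pkl','wb'))
def red(d):
    h=cv2.cvtColor(d['frame'],cv2.COLOR_RGB2HSV)
    m=((h[...,0]<8)|(h[...,0]>174))&(h[...,1]>150)&(h[...,2]>100)
    n,l,st,c=cv2.connectedComponentsWithStats(m.astype(np.uint8))
    return [(c[i].round(1),st[i].tolist()) for i in range(1,n) if st[i][4]>25]
print(red(w));print(red(s))
P=[.547,.165,.11];print(proj(w,P),proj(s,P))
go([0,0,0])
E
```

```text
[(array([89.8, 85.4]), [87, 81, 7, 11, 55]), (array([130.4,  89.6]), [96, 81, 69, 18, 735]), (array([  4.7, 172.2]), [0, 167, 12, 10, 74]), (array([144.1, 297.2]), [132, 278, 26, 33, 456]), (array([110.2, 450.4]), [93, 445, 36, 11, 269])]
[(array([241.5, 217.9]), [233, 211, 17, 14, 86]), (array([240.3, 272. ]), [238, 267, 5, 12, 44]), (array([310.5, 330.2]), [301, 323, 20, 15, 63]), (array([236. , 449.2]), [223, 437, 27, 22, 103])]
[188.59722022 270.28642309] [237.90311592 288.97400793]
t 1.42 pos [0.5181 0.2627 0.3006] ang -179.1 tilt [-0.  0. -1.] slide [ 0.5219 -0.255   0.3008] spin 0
```

View pics/w1.png

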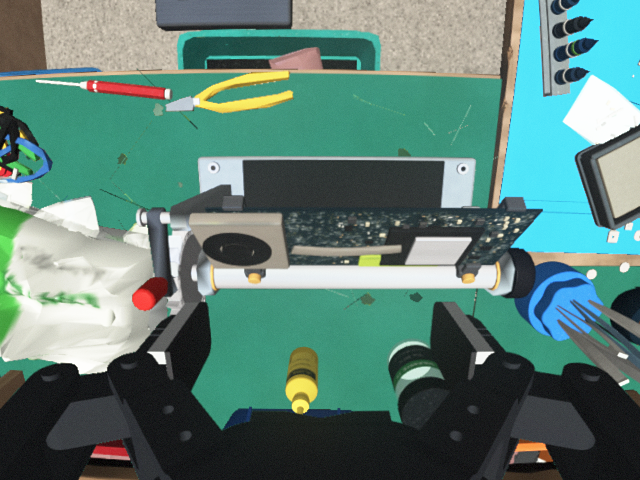

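The wrist view shows the red knob at (144,297), the pawl pin at (157,215), the lid at (440,250) and the drum along row 278.

```bash
python3 - <<'E'
from h import *
import pickle
w=pickle.load(open('w1.pkl','rb'));s=pickle.load(open('s1.pkl','rb'));t=pickle.load(open('D.pkl','rb'))['top']
rw=ray(w,144.1,297.2);rt=ray(t,237,229.5);rs=ray(s,240.3,272)
for c in([rw,rt],[rw,rs],[rw,rt,rs],[rt,rs]):
    P=tri(*c);print(P.round(4),proj(w,P).round(1),proj(s,P).round(1),proj(t,P).round(1))
# base front corners (wrist) and stand frame
a=onz(w,200,158,.006);b=onz(w,475,158,.006);print(a,b,np.degrees(np.arctan2(-(b-a)[0],(b-a)[1])))
print('drum ends',onz(w,205,278,.085),onz(w,500,277,.085))
E
```

```text
[0.5422 0.1555 0.1649] [142.5 294. ] [240.6 269.3] [236.7 228.8]
[0.5548 0.1455 0.1426] [145.2 297.6] [240.6 271.9] [242.  225.3]
[0.543  0.1558 0.1598] [146.8 291.8] [240.5 270.9] [236.9 228.7]
[0.5418 0.1565 0.1577] [149.1 288.8] [240.7 272.1] [236.8 229.2]
[0.47152196 0.14667087 0.006     ] [0.46772381 0.41055757 0.006     ] 0.8246079135013079
drum ends [0.56285007 0.16879909 0.085     ] [0.55918561 0.41129948 0.085     ]
```

>>> arm_command(
  increments=[
    {"slide":[-0.024,-0.107,0.015],"spin":0,"gripper":0},
    {"slide":[-0.024,-0.107,0.015],"spin":0,"gripper":0},
    {"slide":[-0.024,-0.107,0.015],"spin":0,"gripper":0},
    {"slide":[-0.024,-0.107,0.015],"spin":0,"gripper":0},
    {"slide":[-0.024,-0.107,0.015],"spin":0,"gripper":0},
  ],
)

```text
t: 1.83
tool_pos: [0.5439, 0.1553, 0.2855]
tool_rot: [0.02, -3.141, -0.001]
contact_force: [-0.5, -0.2, 0.4]
opening: 0.0428
grip_force: 0.0
```

```bash
python3 - <<'E'
from h import *
import pickle
w=cam('wrist');save(w,'w2.png');pickle.dump(w,open('w2.pkl','wb'));s=cam('scene')
w1=pickle.load(open('w1.pkl','rb'));t=pickle.load(open('D.pkl','rb'))['top']
def red(d):
    h=cv2.cvtColor(d['frame'],cv2.COLOR_RGB2HSV)
    m=((h[...,0]<8)|(h[...,0]>174))&(h[...,1]>150)&(h[...,2]>60)
    n,l,st,c=cv2.connectedComponentsWithStats(m.astype(np.uint8))
    return [(c[i].round(1),st[i].tolist()) for i in range(1,n) if st[i][4]>25]
print(red(w));print(red(s))
P=[.543,.155,.16];print(proj(w,P),proj(s,P))
u=[c for c,st in red(w) if np.hypot(*(c-proj(w,P)))<60]
for x in u:
  P=tri(ray(w,*x),ray(w1,144.1,297.2));print(P.round(4),proj(w,P),proj(w1,P),proj(t,P),proj(s,P))
go([.543,.155,.28]);print(status.get_obs()['opening'])
E
```

```text
[(array([195. ,  50.5]), [192, 45, 8, 13, 79]), (array([239.7,  56. ]), [202, 46, 76, 21, 891]), (array([45. , 64.2]), [24, 56, 41, 22, 298]), (array([17.9, 79.1]), [14, 71, 10, 17, 106]), (array([ 49.6, 107.3]), [46, 104, 8, 8, 46]), (array([ 35. , 113.8]), [26, 108, 24, 11, 107]), (array([ 64.2, 138.4]), [61, 134, 9, 9, 51]), (array([ 88.4, 145.2]), [77, 139, 23, 11, 143]), (array([319.3, 267.2]), [307, 249, 26, 35, 699]), (array([178.5, 444.9]), [160, 434, 34, 18, 311])]
[(array([201.4, 250.7]), [190, 237, 27, 27, 382]), (array([240.3, 272. ]), [238, 267, 5, 12, 44]), (array([310.6, 330.1]), [301, 323, 20, 15, 64]), (array([236.2, 449.1]), [222, 436, 29, 24, 118])]
[318.60758607 263.50493701] [240.71974585 270.66246913]
[0.5444 0.1555 0.1635] [319.45418655 268.09405983] [143.98384286 296.40073011] [236.81352891 228.0318668 ] [239.96504851 269.2963227 ]
t 1.93 pos [0.544  0.1564 0.286 ] ang -179.1 tilt [ 0.     0.001 -1.   ] slide [ 0.001  -0.0014  0.006 ] spin 0
0.042791660469747056
```

View pics/w2.png

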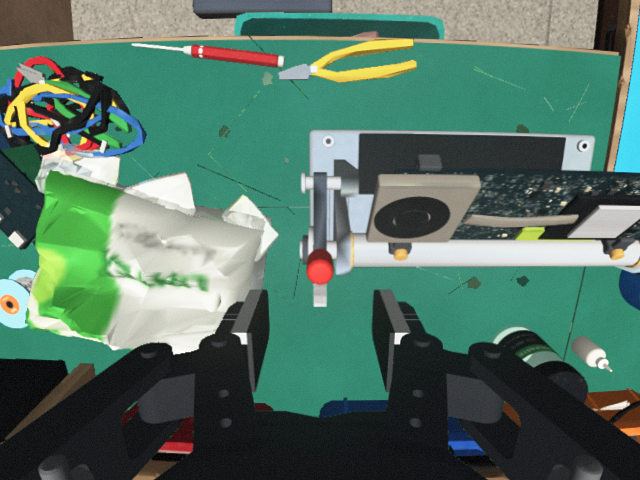

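The knob is at (319,267), directly under the tool axis, and the fan's left edge is at column 367. I'll descend with a narrow opening.

>>> arm_command(
  increments=[
    {"slide":[0.0,-0.001,0.02],"spin":0,"gripper":-0.25},
    {"slide":[0.0,-0.001,0.04],"spin":0,"gripper":-0.25},
    {"slide":[0.0,-0.001,0.055],"spin":0,"gripper":-0.25},
    {"slide":[0.0,-0.001,0.072],"spin":0,"gripper":-0.25},
    {"slide":[0.0,-0.001,0.072],"spin":0,"gripper":-0.25},
    {"slide":[0.0,-0.001,0.072],"spin":0,"gripper":-1},
    {"slide":[0.0,-0.001,0.072],"spin":0,"gripper":-1},
    {"slide":[0.0,-0.001,0.072],"spin":0,"gripper":-1},
  ],
  newtons=30,
)

```text
t: 2.6
tool_pos: [0.5442, 0.1547, 0.2144]
tool_rot: [0.022, -3.141, -0.001]
contact_force: [-2.5, 1.2, -1.2]
opening: 0.014
grip_force: 29.4
```

```bash
python3 - <<'E'
from h import *
o=status.get_obs();print({k:np.round(v,3).tolist() for k,v in o.items() if k in('contact_force','opening','grip_force')});go([0,0,0])
w=cam('wrist');save(w,'w3.png')
E
```

```text
{'contact_force': [-2.455, 1.174, -1.179], 'grip_force': 29.361, 'opening': 0.014}
t 2.6 pos [0.5442 0.1547 0.2144] ang -179.2 tilt [-0.     0.001 -1.   ] slide [ 0.5462 -0.1472  0.2145] spin 0
```

View pics/w3.png

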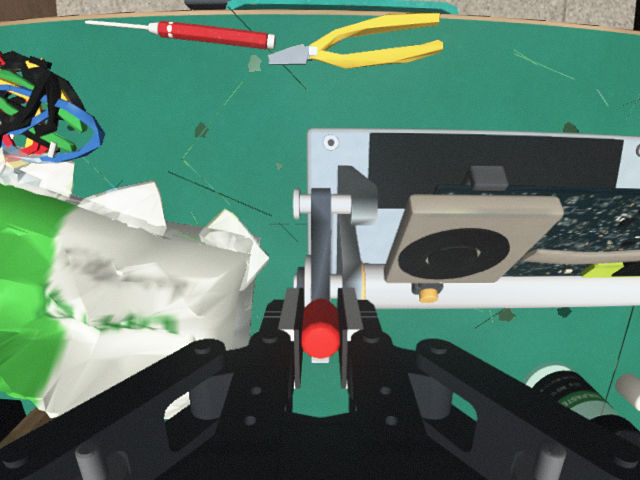

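The knob is pinched between the pads at (320,330), and the fan is clear of the fingers. Next I measure the drum angle from the lid.

```bash
cat >> h.py <<'E'
AX=0.5605
def lid(th,y=.34): 
    c,s=np.cos(th),np.sin(th);return np.array([AX-(55*c-11*s)*1e-3,y,.085+(55*s+11*c)*1e-3])
def lidblob(d,u,v,r=40):
    h=cv2.cvtColor(d['frame'],cv2.COLOR_RGB2HSV)
    m=((h[...,1]<45)&(h[...,2]>120)).astype(np.uint8)
    k=np.zeros_like(m);u,v=int(u),int(v);k[max(0,v-r):v+r,max(0,u-r):u+r]=1
    n,l,st,c=cv2.connectedComponentsWithStats(m*k)
    return [(c[i].round(1).tolist(),st[i].tolist()) for i in range(1,n) if st[i][4]>20]
E
python3 - <<'E'
from h import *
import pickle
w1=pickle.load(open('w1.pkl','rb'));s=cam('scene');t=cam('top');save(s,'s3.png')
for n,d in(('w1',w1),('s',s),('t',t)):
    p=proj(d,lid(.65));print(n,p.round(1),proj(d,lid(.524)).round(1),proj(d,lid(.786)).round(1),lidblob(d,*p))
im=np.hstack([cv2.resize(s['frame'][200:360,60:260],(500,400)),cv2.resize(t['frame'][200:290,140:196+4],(300,400))])
cv2.imwrite('pics/c3.png',im[:,:,::-1])
E
```

```text
w1 [434.1 249.6] [432.7 240.5] [435.2 260.2] [([447.7, 216.9], [442, 216, 11, 3, 21]), ([396.9, 222.4], [395, 220, 5, 6, 21]), ([432.5, 264.1], [394, 237, 80, 52, 3040]), ([396.9, 248.3], [394, 245, 7, 8, 53])]
s [181.8 336.2] [183.8 339.2] [179.4 333.1] [([190.6, 325.3], [161, 302, 60, 46, 457]), ([193.4, 353.5], [155, 321, 66, 55, 1411]), ([152.8, 355.7], [143, 347, 19, 16, 148])]
t [172.8 235.5] [173.2 237.5] [172.3 233.2] [([169.2, 229.1], [151, 221, 33, 21, 398]), ([167.7, 253.8], [162, 248, 22, 12, 122])]
```

View pics/c3.png

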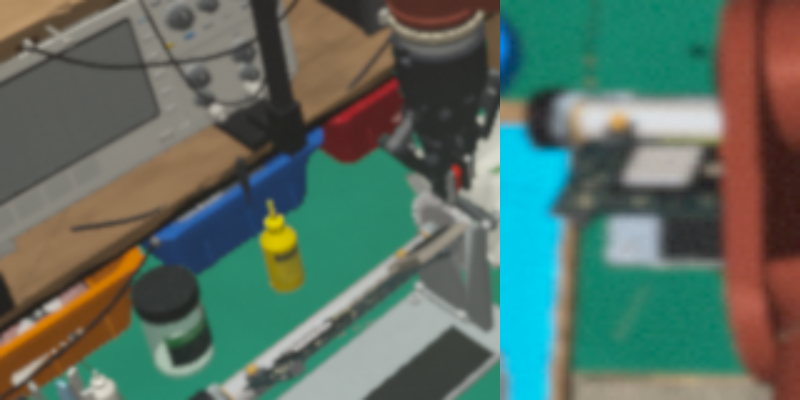

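The crop shows the board seen nearly edge-on in the scene view, and the lid at top-view pixel (172.6,237.4). I'll triangulate the fan housing corners from the three wrist views to get the tilt.

```bash
python3 - <<'E'
from h import *
import pickle
w1=pickle.load(open('w1.pkl','rb'));w2=pickle.load(open('w2.pkl','rb'));w3=cam('wrist')
F={'tl':[(191,213),(377,175),(417,200)],'tr':[(288,212),(479,175),(562,198)],'bl':[(199,266),(367,240),(387,278)],'br':[(284,266),(463,243),(536,283)]}
P={}
for k,v in F.items():
    for nm,ws,ix in(('12',(w1,w2),(0,1)),('123',(w1,w2,w3),(0,1,2)),('23',(w2,w3),(1,2))):
        P[k,nm]=tri(*[ray(w,*v[i]) for w,i in zip(ws,ix)]);
    print(k,P[k,'12'].round(4),P[k,'23'].round(4),P[k,'123'].round(4))
for nm in('12','23','123'):
    for a,b in(('tl','bl'),('tr','br')):
        d=P[a,nm]-P[b,nm];print(nm,a,np.linalg.norm(d).round(4),'tilt',np.arctan2(d[2],-d[0]).round(3))
a=tri(ray(w1,416,236),ray(w2,603,206));b=tri(ray(w1,407,263),ray(w2,578,238));d=a-b;print('lid',a,b,np.arctan2(d[2],-d[0]))
print('axis proj top',proj(pickle.load(open('D.pkl','rb'))['top'],[AX,.34,.085]),'w2 axis',onz(w2,500,252,.085))
E
```

```text
tl [0.4948 0.1856 0.1533] [0.492  0.1814 0.1816] [0.4948 0.1865 0.1571]
tr [0.4943 0.2428 0.1492] [0.4935 0.2383 0.1598] [0.4943 0.2428 0.1516]
bl [0.5337 0.1834 0.1401] [0.5421 0.1875 0.1133] [0.5335 0.1832 0.1385]
br [0.5326 0.2397 0.144 ] [0.5302 0.2377 0.1528] [0.5307 0.2397 0.1486]
12 tl 0.0412 tilt 0.328
12 tr 0.0389 tilt 0.135
23 tl 0.0849 tilt 0.939
23 tr 0.0374 tilt 0.189
123 tl 0.043 tilt 0.447
123 tr 0.0367 tilt 0.084
lid [0.5094733  0.32160903 0.14711161] [0.53321185 0.32153342 0.13055218] 0.6090968238845452
axis proj top [178.1185598  224.23110335] w2 axis [0.55844133 0.29395113 0.085     ]
```

Fan and lid foreshortening (0.040/0.057) gives about 0.79 rad, so the drum is 3 teeth up. Now I lift the pawl.

>>> arm_command(
  increments=[
    {"slide":[0.007,0,-0.0105],"spin":0,"gripper":-1},
    {"slide":[0.007,0,-0.0105],"spin":0,"gripper":-1},
    {"slide":[0.007,0,-0.0105],"spin":0,"gripper":-1},
    {"slide":[0.007,0,-0.0105],"spin":0,"gripper":-1},
    {"slide":[0.007,0,-0.0105],"spin":0,"gripper":-1},
    {"slide":[0.007,0,-0.0105],"spin":0,"gripper":-1},
    {"slide":[0.007,0,-0.0105],"spin":0,"gripper":-1},
    {"slide":[0.007,0,-0.0105],"spin":0,"gripper":-1},
  ],
)

```text
t: 3.47
tool_pos: [0.5375, 0.1543, 0.2241]
tool_rot: [0.021, -3.141, -0.002]
contact_force: [-1.1, 5.5, -3.9]
opening: 0.0136
grip_force: 30.6
```

```bash
cat > look.py <<'E'
from h import *
import sys,pickle
go([0,0,0]);s=cam('scene');t=cam('top');w=cam('wrist')
pickle.dump((s,t,w),open('L%s.pkl'%sys.argv[1],'wb'))
# yellow-green component on the board and the copper clamps: lime blob in wrist/top
for n,d in(('s',s),('t',t),('w',w)):
    h=cv2.cvtColor(d['frame'],cv2.COLOR_RGB2HSV)
    m=((h[...,0]>27)&(h[...,0]<38)&(h[...,1]>150)&(h[...,2]>110)).astype(np.uint8)
    k,l,st,c=cv2.connectedComponentsWithStats(m)
    print(n,[(c[i].round(1).tolist(),st[i].tolist()) for i in range(1,k) if st[i][4]>4][:12])
E
python3 look.py 1
```

```text
t 3.47 pos [0.5375 0.1543 0.2241] ang -179.2 tilt [-0.     0.001 -1.   ] slide [ 0.5395 -0.1474  0.224 ] spin 0
s [([345.0, 285.1], [341, 283, 9, 5, 9]), ([166.5, 288.5], [166, 287, 2, 4, 6]), ([175.0, 291.4], [173, 290, 5, 4, 5]), ([274.1, 388.9], [220, 336, 106, 99, 811])]
t [([324.5, 276.0], [322, 275, 5, 4, 8])]
w [([39.4, 77.1], [38, 76, 4, 3, 7]), ([72.7, 107.5], [72, 106, 3, 4, 6]), ([41.0, 150.4], [40, 149, 3, 4, 8]), ([587.5, 268.9], [568, 261, 38, 16, 433]), ([609.5, 276.0], [605, 276, 10, 1, 10]), ([618.0, 276.0], [616, 276, 5, 1, 5])]
```

```bash
cat > fan.py <<'E'
from h import *
import sys,pickle
from scipy.optimize import least_squares,minimize_scalar
AXX=.5585
def pt(f,u,y,th): return [AXX-(f*np.cos(th)-u*np.sin(th)),y,.085+f*np.sin(th)+u*np.cos(th)]
def quad(frame):
    h=cv2.cvtColor(frame,cv2.COLOR_RGB2HSV)
    m=((h[...,0]>6)&(h[...,0]<24)&(h[...,1]>20)&(h[...,1]<90)&(h[...,2]>90)).astype(np.uint8)
    m[:,:340]=0;m[400:]=0;m[:100]=0
    m=cv2.morphologyEx(m,cv2.MORPH_OPEN,np.ones((5,5)))
    c=max(cv2.findContours(m,cv2.RETR_EXTERNAL,2)[0],key=cv2.contourArea)
    q=cv2.approxPolyDP(cv2.convexHull(c),8,True)[:,0];return q,cv2.boundingRect(c)
if __name__=='__main__':
    w2=pickle.load(open('w2.pkl','rb'));w1=pickle.load(open('w1.pkl','rb'))
    f3=cv2.imread('pics/w3.png')[:,:,::-1]
    print(quad(w2['frame']),quad(f3))
    for k in sys.argv[1:]:
        print(k,quad(pickle.load(open('L%s.pkl'%k,'rb'))[2]['frame']))
E
python3 fan.py 1
```

```text
(array([[476, 189],
       [447, 241],
       [415, 241],
       [429, 187]], dtype=int32), (415, 187, 62, 55)) (array([[399, 249],
       [411, 214],
       [557, 217],
       [497, 279]], dtype=int32), (399, 214, 159, 67))
1 (array([[535, 210],
       [484, 280],
       [440, 280],
       [393, 242],
       [402, 208]], dtype=int32), (393, 208, 143, 73))
```

>>> arm_command(
  increments=[
    {"slide":[0,0,0],"spin":0,"gripper":-1},
    {"slide":[0,0,0],"spin":0,"gripper":-1},
    {"slide":[0,0,0],"spin":0,"gripper":-1},
    {"slide":[0,0,0],"spin":0,"gripper":-1},
    {"slide":[0,0,0],"spin":0,"gripper":-1},
    {"slide":[0,0,0],"spin":0,"gripper":-1},
    {"slide":[0,0,0],"spin":0,"gripper":-1},
    {"slide":[0,0,0],"spin":0,"gripper":-1},
  ],
)

```text
t: 4.28
tool_pos: [0.5375, 0.1543, 0.2241]
tool_rot: [0.021, -3.141, -0.002]
contact_force: [-1.4, 4.8, -3.9]
opening: 0.0135
grip_force: 30.6
```

```bash
python3 look.py 2; python3 - <<'E'
import pickle,cv2,numpy as np
L=[pickle.load(open(f'L{k}.pkl','rb')) for k in(1,2)]
a=[cv2.cvtColor(l[2]['frame'],cv2.COLOR_RGB2BGR)[90:350,300:640] for l in L]
b=[cv2.resize(cv2.cvtColor(l[0]['frame'],cv2.COLOR_RGB2BGR)[270:400,130:300],(340,260)) for l in L]
cv2.imwrite('pics/c4.png',np.vstack([np.hstack(a),np.hstack(b)]))
E
```

```text
t 4.28 pos [0.5375 0.1543 0.2241] ang -179.2 tilt [-0.     0.001 -1.   ] slide [ 0.5395 -0.1474  0.224 ] spin 0
s [([345.0, 285.1], [341, 283, 9, 5, 9]), ([166.6, 288.7], [166, 287, 2, 4, 7]), ([197.0, 328.1], [195, 327, 5, 3, 8]), ([274.2, 388.8], [220, 336, 106, 99, 814])]
t [([324.3, 275.8], [322, 275, 5, 3, 6])]
w [([41.0, 151.0], [40, 150, 3, 3, 5]), ([590.3, 262.3], [566, 252, 74, 19, 531])]
```

View pics/c4.png

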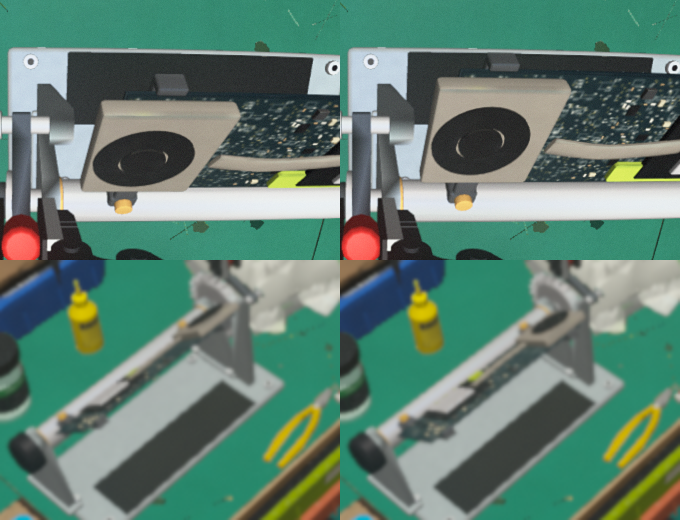

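The tilt is falling visibly. The fan's front edge goes from row 190 to 168 and its rear edge from 282 to 272. I'll fit the hinge angle to these corner points.

```bash
python3 - <<'E'
from h import *
import pickle
from scipy.optimize import least_squares
w2=pickle.load(open('w2.pkl','rb'));L1=pickle.load(open('L1.pkl','rb'))[2];L2=pickle.load(open('L2.pkl','rb'))[2];w1=pickle.load(open('w1.pkl','rb'))
obs=[(w1,0,[(191,213),(288,212),(199,266),(284,266)]),(w2,0,[(377,175),(479,175),(367,240),(463,243)]),(L1,1,[(398,190),(540,193),(381,281),(487,282)]),(L2,2,[(397,168),(530,171),(381,271),(482,272)])]
def pts(f1,l,u,y1,y2,ax,th):
    return [[ax-(f*np.cos(th)-u*np.sin(th)),y,.085+f*np.sin(th)+u*np.cos(th)] for f,y in((f1+l,y1),(f1+l,y2),(f1,y1),(f1,y2))]
for th0 in(.786,.524):
    def res(p):
        th=[th0,p[6],p[7]];r=[]
        for d,i,uv in obs: r+=[(proj(d,P)-q) for P,q in zip(pts(*p[:6],th[i]),uv)]
        return np.append(np.ravel(r),[(p[5]-.559)/.002,(p[1]-(p[4]-p[3]))/.002])
    s=least_squares(res,[.02,.057,.02,.185,.242,.559,th0-.1,th0-.25]);print(th0,s.cost,s.x.round(3))
    if th0==.786:np.save('p.npy',s.x)
E
```

```text
0.786 402.63798876283244 [0.034 0.065 0.007 0.185 0.241 0.561 0.684 0.561]
0.524 235.41661745631825 [0.042 0.053 0.025 0.185 0.24  0.563 0.456 0.335]
```

```bash
python3 - <<'E'
from h import *
import pickle
s=pickle.load(open('L2.pkl','rb'))[0];w1=pickle.load(open('w1.pkl','rb'))
def lidc(th,ax=.561,y=.34,h=.018):
    return [[ax-(f*np.cos(th)-.011*np.sin(th)),yy,.085+f*np.sin(th)+.011*np.cos(th)] for f,yy in((.055+h,y-h),(.055+h,y+h),(.055-h,y+h),(.055-h,y-h))]
for d,ths in((w1,(.786,.524)),(s,(.561,.335))):
    for th in ths:
        q=np.array([proj(d,P) for P in lidc(th)]);print(th,q.round(0).tolist(),cv2.contourArea(q.astype(np.float32)))
g=cv2.cvtColor(w1['frame'],cv2.COLOR_RGB2GRAY);print('w1 col 440',g[226:300:2,440].tolist())
h=cv2.cvtColor(s['frame'],cv2.COLOR_RGB2HSV)
m=((h[...,1]<50)&(h[...,2]>130))
for r in range(326,356):print(r,''.join('#' if x else '.' for x in m[r,150:235]))
E
```

```text
0.786 [[415.0, 248.0], [471.0, 249.0], [453.0, 272.0], [403.0, 272.0]] 1254.7908920585178
0.524 [[412.0, 222.0], [465.0, 223.0], [451.0, 259.0], [402.0, 258.0]] 1879.3018615040928
0.561 [[194.0, 334.0], [180.0, 344.0], [172.0, 343.0], [186.0, 332.0]] 113.90370227815583
0.335 [[199.0, 340.0], [184.0, 351.0], [174.0, 346.0], [188.0, 336.0]] 181.42203768645413
w1 col 440 [52, 49, 50, 48, 46, 86, 235, 234, 210, 213, 214, 210, 207, 207, 207, 206, 212, 215, 214, 157, 199, 233, 241, 241, 242, 243, 242, 241, 241, 239, 230, 173, 122, 126, 127, 122, 126]
326 ...................................############.....###...............###############
327 ..................................############......##...............################
328 ................................############.......##..............##################
329 ...............................#############......##..............###################
330 ..............................#############......#...............####################
331 ............................#############......##...............#####################
332 .....
[... 1450 characters left out ...]
#####.......................##########################................
349 .....####................................###########################.................
350 ...#######..............................##########################...................
351 ..########.............................##########################....................
352 .#########...........................###########################.....................
353 ##########...........................##########################......................
354 ###########.................##.......########################........................
355 ###########.................#........#######################.........................
```

The lid's foreshortening in both views confirms 3 teeth at the start and about 0.56 rad now. The aim is to drop the pawl near 0.13 rad, about 2.2 s from now.

>>> arm_command(
  increments=[
    {"slide":[0,0,0],"spin":0,"gripper":-1},
    {"slide":[0,0,0],"spin":0,"gripper":-1},
    {"slide":[0,0,0],"spin":0,"gripper":-1},
    {"slide":[0,0,0],"spin":0,"gripper":-1},
    {"slide":[0,0,0],"spin":0,"gripper":-1},
    {"slide":[0,0,0],"spin":0,"gripper":-1},
    {"slide":[0,0,0],"spin":0,"gripper":-1},
    {"slide":[0,0,0],"spin":0,"gripper":-1},
  ],
)

```text
t: 5.1
tool_pos: [0.5375, 0.1543, 0.2241]
tool_rot: [0.021, -3.141, -0.002]
contact_force: [-1.2, 5.3, -3.8]
opening: 0.0135
grip_force: 30.6
```

>>> arm_command(
  increments=[
    {"slide":[0,0,0],"spin":0,"gripper":-1},
    {"slide":[0,0,0],"spin":0,"gripper":-1},
    {"slide":[0,0,0],"spin":0,"gripper":-1},
    {"slide":[0,0,0],"spin":0,"gripper":-1},
    {"slide":[0,0,0],"spin":0,"gripper":-1},
    {"slide":[0,0,0],"spin":0,"gripper":-1},
  ],
)

```text
t: 5.6
tool_pos: [0.5375, 0.1543, 0.2241]
tool_rot: [0.021, -3.141, -0.002]
contact_force: [-1.2, 5.5, -4.2]
opening: 0.0136
grip_force: 30.6
```

```bash
python3 look.py 3; python3 - <<'E'
from h import *
import pickle
s=pickle.load(open('L3.pkl','rb'))[0]
def lidc(th,ax=.561,y=.34,h=.018):
    return [[ax-(f*np.cos(th)-.011*np.sin(th)),yy,.085+f*np.sin(th)+.011*np.cos(th)] for f,yy in((.055+h,y-h),(.055+h,y+h),(.055-h,y+h),(.055-h,y-h))]
for th in(.4,.3,.25,.2,.1,0):
        q=np.array([proj(s,P) for P in lidc(th)]);print(th,q.round(1).tolist())
h=cv2.cvtColor(s['frame'],cv2.COLOR_RGB2HSV)
m=((h[...,1]<50)&(h[...,2]>130))
for r in range(330,366):print(r,''.join('#' if x else '.' for x in m[r,150:225]))
E
```

```text
t 5.6 pos [0.5375 0.1543 0.2241] ang -179.2 tilt [-0.     0.001 -1.   ] slide [ 0.5395 -0.1474  0.224 ] spin 0
s [([346.0, 284.7], [343, 283, 7, 4, 7]), ([166.5, 288.5], [166, 287, 2, 4, 6]), ([199.3, 331.2], [196, 329, 8, 6, 28]), ([274.1, 388.8], [220, 336, 106, 99, 813])]
t [([177.3, 235.4], [175, 235, 6, 2, 9]), ([324.6, 276.1], [322, 275, 5, 4, 7])]
w [([587.7, 248.4], [561, 238, 79, 23, 192]), ([585.8, 241.8], [585, 241, 3, 3, 5]), ([589.5, 260.0], [577, 259, 27, 2, 28]), ([610.5, 260.0], [608, 260, 6, 1, 6])]
0.4 [[197.5, 338.5], [183.4, 349.5], [173.5, 345.4], [187.4, 334.7]]
0.3 [[199.1, 341.6], [185.0, 352.5], [174.5, 347.0], [188.4, 336.3]]
0.25 [[199.8, 343.1], [185.8, 354.1], [174.9, 347.7], [188.9, 337.1]]
0.2 [[200.5, 344.5], [186.5, 355.5], [175.4, 348.5], [189.3, 337.9]]
0.1 [[201.7, 347.4], [187.8, 358.4], [176.2, 350.1], [190.1, 339.4]]
0 [[202.6, 350.1], [188.8, 361.1], [176.9, 351.6], [190.7, 340.9]]
330 .............................#################..........#####..............
331 ............................#################..........#####...............
332 .
[... 2014 characters left out ...]
..................................#########.................
358 #..#######......................................#########..................
359 ...######....................#.................########....................
360 #..#####.....................................#########.....................
361 ....###......................#..............#########......................
362 ................................######.....#########.......................
363 ..................................#.##.....########........................
364 ...............###.........................######..........................
365 ..............######.......................#####...........................
```

θ is about 0.29 at t=5.6, so I'll wait 7 rows and then release the knob.

>>> arm_command(
  increments=[
    {"slide":[0,0,0],"spin":0,"gripper":-1},
    {"slide":[0,0,0],"spin":0,"gripper":-1},
    {"slide":[0,0,0],"spin":0,"gripper":-1},
    {"slide":[0,0,0],"spin":0,"gripper":-1},
    {"slide":[0,0,0],"spin":0,"gripper":-1},
    {"slide":[0,0,0],"spin":0,"gripper":-1},
    {"slide":[0,0,0],"spin":0,"gripper":-0.1},
    {"slide":[0,0,0],"spin":0,"gripper":-0.1},
  ],
)

```text
t: 6.42
tool_pos: [0.5383, 0.1533, 0.2253]
tool_rot: [-0.021, 3.139, -0.003]
contact_force: [-0.4, 0.6, 0.4]
opening: 0.0371
grip_force: 0.0
```

>>> arm_command(
  increments=[
    {"slide":[0,0,0],"spin":0,"gripper":-0.1},
    {"slide":[0,0,0],"spin":0,"gripper":-0.1},
    {"slide":[0,0,-0.03],"spin":0,"gripper":-0.1},
    {"slide":[0,0,-0.06],"spin":0,"gripper":-0.1},
    {"slide":[0,0,-0.09],"spin":0,"gripper":-0.1},
    {"slide":[0,0.08,-0.09],"spin":0,"gripper":-0.1},
    {"slide":[0,0.15,-0.09],"spin":0,"gripper":-0.1},
    {"slide":[0,0.15,-0.09],"spin":0,"gripper":-0.1},
  ],
)

```text
t: 7.08
tool_pos: [0.5365, 0.2796, 0.3163]
tool_rot: [-0.017, 3.138, 0.001]
contact_force: [-0.1, -1.0, 0.5]
opening: 0.0383
grip_force: 0.0
```

```bash
python3 look.py 4; python3 - <<'E'
from h import *
import pickle
s,t,w=pickle.load(open('L4.pkl','rb'));save(w,'w5.png')
E
```

```text
t 7.08 pos [0.5365 0.2796 0.3163] ang -179.4 tilt [ 0.004  0.001 -1.   ] slide [ 0.5406 -0.274   0.3142] spin 0
s [([346.0, 284.7], [343, 283, 7, 4, 7]), ([167.3, 288.6], [166, 287, 4, 4, 11]), ([175.0, 291.4], [173, 290, 5, 4, 5]), ([199.2, 336.1], [189, 332, 17, 11, 54]), ([274.7, 388.4], [220, 335, 106, 100, 863]), ([183.4, 346.5], [180, 344, 8, 6, 11])]
t [([190.4, 238.6], [187, 237, 8, 5, 30]), ([324.5, 276.0], [322, 275, 5, 4, 8])]
w [([237.8, 58.8], [206, 54, 60, 12, 196]), ([281.4, 383.0], [280, 382, 4, 3, 7])]
```

View pics/w5.png

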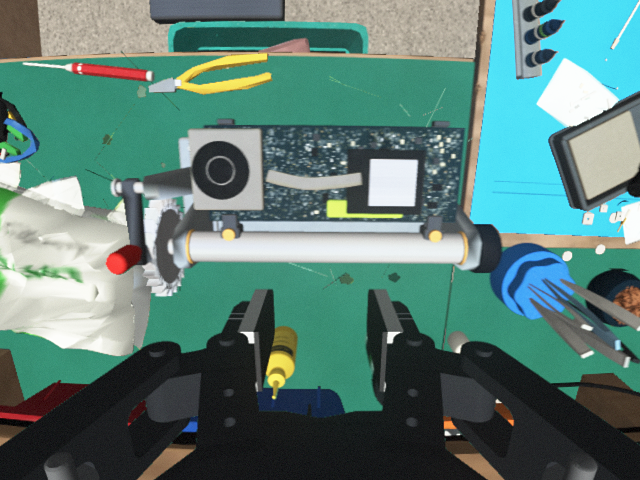

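The board now lies level, the lid is at about (393,183) and the pawl is down. Next I measure the lid, level and rack numerically.

```bash
cat > lid.py <<'E'
from h import *
import pickle
def lidq(d,u,v):
    h=cv2.cvtColor(d['frame'],cv2.COLOR_RGB2HSV)
    m=((h[...,1]<60)&(h[...,2]>130)).astype(np.uint8)
    n,l,st,c=cv2.connectedComponentsWithStats(m)
    i=l[int(v),int(u)];mm=(l==i).astype(np.uint8)
    c=max(cv2.findContours(mm,cv2.RETR_EXTERNAL,2)[0],key=cv2.contourArea)
    return cv2.boxPoints(cv2.minAreaRect(c)),st[i][4]
E
python3 - <<'E'
from lid import *
w=cam('wrist');w=cam('wrist');s=cam('scene');go([0,0,0]);print(proj(w,[.503,.34,.096]))
b,a=lidq(w,*proj(w,[.503,.34,.096]));print(b.tolist(),a)
P=np.array([onz(w,*q,.096) for q in b]);print(P.round(4),P.mean(0).round(4),np.linalg.norm(np.diff(P,axis=0),axis=1).round(4))
pickle.dump((w,b),open('lid1.pkl','wb'))
d=P[1]-P[0];print(np.degrees(np.arctan2(d[1],d[0])))
def lidc(th,y=.335,ax=.561,h=.018):
    return [[ax-(f*np.cos(th)-.011*np.sin(th)),yy,.085+f*np.sin(th)+.011*np.cos(th)] for f,yy in((.055+h,y-h),(.055+h,y+h),(.055-h,y+h),(.055-h,y-h))]
for th in(.26,0,-.2):print(th,np.array([proj(s,p) for p in lidc(th,P.mean(0)[1])]).round(1).tolist())
p=proj(s,P.mean(0));print(p,lidq(s,*p))
E
```

```text
t 7.38 pos [0.536  0.2781 0.3143] ang -179.3 tilt [ 0.    -0.001 -1.   ] slide [ 0.5395 -0.2712  0.3144] spin 0
[399.18567661 185.0665659 ]
[[374.0, 159.0], [423.0, 159.0], [423.0, 205.0], [374.0, 205.0]] 2220
[[0.4837 0.3196 0.096 ]
 [0.4829 0.3568 0.096 ]
 [0.5181 0.3598 0.096 ]
 [0.5188 0.3214 0.096 ]] [0.5009 0.3394 0.096 ] [0.0372 0.0354 0.0384]
91.26309939048683
0.26 [[199.9, 342.6], [185.9, 353.6], [175.1, 347.4], [189.0, 336.8]]
0 [[202.9, 349.9], [189.0, 360.9], [177.1, 351.4], [190.9, 340.7]]
-0.2 [[204.0, 354.7], [190.3, 365.8], [178.2, 354.2], [191.9, 343.5]]
[191.68880002 351.97458345] (array([[179. , 353. ],
       [192.5, 339.5],
       [204.5, 351.5],
       [191. , 365. ]], dtype=float32), np.int32(294))
```

The board is level and the lid centre is at (0.501, 0.339). Now crossing to the rack.

>>> arm_command(
  increments=[
    {"slide":[0.04,0,0],"spin":0,"gripper":0.5},
    {"slide":[0.08,-0.01,0],"spin":0,"gripper":0.5},
    {"slide":[0.096,-0.04,0],"spin":0,"gripper":0.5},
    {"slide":[0.096,-0.08,0],"spin":0,"gripper":0.5},
    {"slide":[0.096,-0.12,0],"spin":0,"gripper":0.5},
    {"slide":[0.096,-0.16,0],"spin":0,"gripper":0.5},
    {"slide":[0.096,-0.2,0],"spin":0,"gripper":0.5},
    {"slide":[0.096,-0.24,0],"spin":0,"gripper":0.5},
  ],
)

```text
t: 8.05
tool_pos: [0.4422, 0.0347, 0.3145]
tool_rot: [-0.018, 3.14, -0.001]
contact_force: [1.1, -0.3, -0.2]
opening: 0.0644
grip_force: 0.0
```

>>> arm_command(
  increments=[
    {"slide":[0,-0.041,0],"spin":0,"gripper":0.5},
    {"slide":[0,-0.082,0],"spin":0,"gripper":0.5},
    {"slide":[0,-0.123,0],"spin":0,"gripper":0.5},
    {"slide":[0,-0.164,0],"spin":0,"gripper":0.5},
    {"slide":[0,-0.205,0],"spin":0,"gripper":0.5},
    {"slide":[0,-0.246,0],"spin":0,"gripper":0.5},
    {"slide":[0,-0.287,0],"spin":0,"gripper":0.5},
    {"slide":[0,-0.328,0],"spin":0,"gripper":0.5},
  ],
)

```text
t: 8.72
tool_pos: [0.4456, -0.2936, 0.3145]
tool_rot: [-0.016, 3.141, -0.001]
contact_force: [0.8, 0.5, 0.1]
opening: 0.0636
grip_force: 0.0
```

```bash
python3 - <<'E'
from h import *
go([.49,-.35,.30],180.8)
E
```

```text
t 8.72 pos [ 0.4456 -0.2936  0.3145] ang -179.4 tilt [ 0.    -0.001 -1.   ] slide [-0.0438 -0.0569  0.0146] spin -0.2
```

>>> arm_command(
  increments=[
    {"slide":[-0.03,-0.04,0.01],"spin":0,"gripper":0.5},
    {"slide":[-0.044,-0.057,0.015],"spin":0,"gripper":0.5},
    {"slide":[-0.044,-0.057,0.015],"spin":0,"gripper":0.5},
    {"slide":[-0.044,-0.057,0.015],"spin":0,"gripper":0.5},
    {"slide":[-0.044,-0.057,0.015],"spin":0,"gripper":0.5},
  ],
)

```text
t: 9.13
tool_pos: [0.491, -0.3473, 0.2992]
tool_rot: [0.018, -3.141, -0.001]
contact_force: [-0.1, -0.3, -0.2]
opening: 0.0641
grip_force: 0.0
```

```bash
python3 - <<'E'
from h import *
import pickle
w=cam('wrist');go([0,0,0]);pickle.dump(w,open('r1.pkl','wb'))
p=proj(w,[.516,-.351,.025]);print(p);u,v=p.astype(int)
c=w['frame'][max(0,v-110):v+110,max(0,u-140):u+140];print(max(0,v-110),max(0,u-140))
cv2.imwrite('pics/r1.png',cv2.resize(c[:,:,::-1],None,fx=2.6,fy=2.6,interpolation=cv2.INTER_CUBIC))
E
```

```text
t 9.18 pos [ 0.4912 -0.3468  0.2998] ang -179.3 tilt [ 0. -0. -1.] slide [0.487  0.3529 0.2996] spin 0
[315.41614805 237.42138817]
127 175
```

View pics/r1.png

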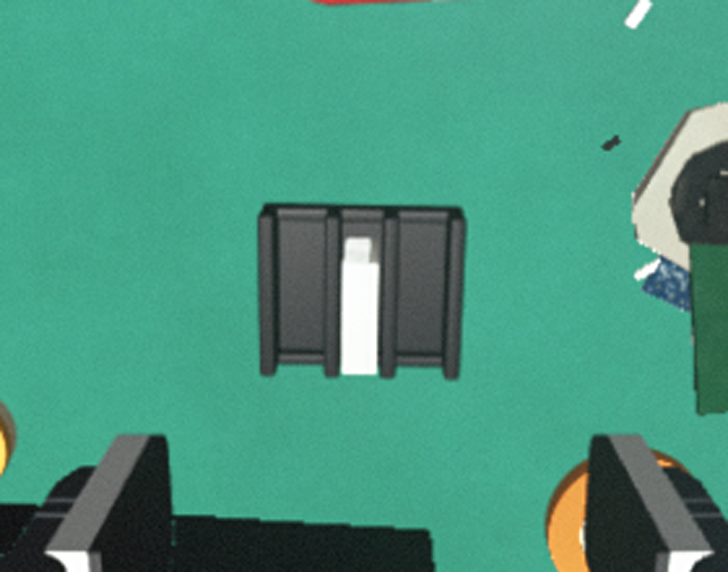

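The rack is at the centre and the heatsink stands in its middle slot. Its top edge spans image px (306..320, 228..271). I must find which side has the fins.

```bash
python3 - <<'E'
from h import *
import pickle
w=pickle.load(open('r1.pkl','rb'))
for u,v in((306.2,227.8),(320.4,227.8),(320.4,271.2),(306.2,271.2),(313.3,249.5)):print(onz(w,u,v,.045).round(4))
f=w['frame'];print(f[214:232:1,300:326,1])
print(f[240,300:326].tolist());
q=[onz(w,175+a/2.6,127+b/2.6,.025).round(4) for a,b in((266,208),(460,211),(453,377),(268,374))];print(q,np.mean(q,0))
e=status.get_obs()['q'];print(np.round(e,2))
E
```

```text
[ 0.5018 -0.359   0.045 ]
[ 0.5016 -0.3464  0.045 ]
[ 0.5425 -0.346   0.045 ]
[ 0.5427 -0.359   0.045 ]
[ 0.5218 -0.3526  0.045 ]
[[ 67  92  95  90  82  54  65 101 100  99  97 102  96  97 102  98 100  97
   96 101  99  89  60  80 102  87]
 [ 71  89  94  93  83  54  64  98  94  97  95  99  96 100  98  99  96  96
   95  95  94  84  64  81  96  90]
 [ 69  97  88  88  82  50  61  98  95  97  94  98  98  96  96  95  98  97
  100  97  94  87  63  78  94  94]
 [ 70  90  88  91  84  49  60  96  94 101 103  99  94 100  99  98  99  99
   96  93 100  86  59  76  96  84]
 [ 72  89  93  89  82  54  58 102 133 169 174 170 165 168 166 171 163 132
  104 100  99  80  57  83  97  86]
 [ 69  98  91  86  80  50  60 126 199 239 241 240 236 236 237 238 235 174
  117 104 102  86  62  85 101  87]
 [ 70  88  90  84  82  47  64 145 227 247 244 245 244 241 241 241 236 197
  125 116 105  82  58  80  95  86]
 [ 70  92  89  87  80  55  65 161 241 247 247 246 246 243 244 245 241 204
  130 119 111  83  63  84  97  83]
 [ 69  91  86  84  75  54  61 161 241 246 243 244 243 245 246 246 243 194
  137 124 108  84  59  8
[... 917 characters left out ...]
255 253 253 253 253 253 253 253 253 252
  254 254 209  88  59  86  90  85]]
[[65, 69, 68], [80, 85, 85], [76, 82, 80], [78, 81, 80], [59, 63, 63], [55, 61, 61], [171, 181, 176], [255, 255, 255], [253, 255, 254], [252, 253, 253], [251, 253, 252], [252, 253, 252], [251, 253, 252], [251, 253, 252], [251, 253, 252], [251, 253, 252], [251, 253, 251], [251, 252, 251], [253, 254, 253], [249, 253, 249], [156, 161, 154], [67, 73, 70], [54, 59, 59], [79, 82, 82], [82, 85, 84], [77, 83, 81]]
[array([ 0.4871, -0.3866,  0.025 ]), array([ 0.4875, -0.3174,  0.025 ]), array([ 0.5505, -0.3178,  0.025 ]), array([ 0.5501, -0.3871,  0.025 ])] [ 0.5188   -0.352225  0.025   ]
[-0.74 -0.    1.67 -0.    1.47 -2.32]
```

The end face shows fins (bright) at -y and the base (dark strip) at +y. This agrees with rack yaw 0. I grasp it at (0.522, -0.3526).

>>> arm_command(
  increments=[
    {"slide":[-0.031,-0.006,0.03],"spin":0.7,"gripper":0},
    {"slide":[-0.031,-0.006,0.065],"spin":0.7,"gripper":0},
    {"slide":[-0.031,-0.006,0.1],"spin":0.7,"gripper":0},
    {"slide":[-0.031,-0.006,0.135],"spin":0.7,"gripper":0},
    {"slide":[-0.031,-0.006,0.16],"spin":0.7,"gripper":0},
    {"slide":[-0.031,-0.006,0.18],"spin":0.7,"gripper":0},
    {"slide":[-0.031,-0.006,0.197],"spin":0.7,"gripper":0},
    {"slide":[-0.031,-0.006,0.197],"spin":0.7,"gripper":0},
  ],
)

```text
t: 9.85
tool_pos: [0.5208, -0.35, 0.099]
tool_rot: [0.003, -3.137, -0.006]
contact_force: [-0.1, 0.1, -0.0]
opening: 0.0426
grip_force: 0.0
```

>>> arm_command(
  increments=[
    {"slide":[0,0,0],"spin":0,"gripper":0},
    {"slide":[0,0,0],"spin":0,"gripper":-1},
    {"slide":[0,0,0],"spin":0,"gripper":-1},
    {"slide":[0,0,0],"spin":0,"gripper":-1},
    {"slide":[0,0,0],"spin":0,"gripper":-1},
    {"slide":[0,0,0],"spin":0,"gripper":-1},
  ],
  newtons=30,
)

```text
t: 10.35
tool_pos: [0.5242, -0.3532, 0.1049]
tool_rot: [-0.002, 3.139, -0.004]
contact_force: [-0.8, 1.1, 6.5]
opening: 0.0109
grip_force: 32.0
```

```bash
python3 - <<'E'
from h import *
go([.5,-.455,.17],180)
E
```

```text
t 10.35 pos [ 0.5242 -0.3532  0.1049] ang -179.9 tilt [ 0.003 -0.002 -1.   ] slide [ 0.0241 -0.1019 -0.065 ] spin 0.1
```

>>> arm_command(
  increments=[
    {"slide":[0,0,-0.02],"spin":0,"gripper":-1},
    {"slide":[0,0,-0.045],"spin":0,"gripper":-1},
    {"slide":[0,0,-0.07],"spin":0,"gripper":-1},
    {"slide":[0.012,-0.03,-0.07],"spin":0,"gripper":-1},
    {"slide":[0.02,-0.065,-0.07],"spin":0,"gripper":-1},
    {"slide":[0.022,-0.095,-0.07],"spin":0,"gripper":-1},
    {"slide":[0.022,-0.102,-0.07],"spin":0,"gripper":-1},
    {"slide":[0.022,-0.102,-0.07],"spin":0,"gripper":-1},
  ],
)

```text
t: 11.02
tool_pos: [0.5007, -0.4564, 0.1726]
tool_rot: [0.003, 3.141, -0.001]
contact_force: [-1.4, 0.1, -0.2]
opening: 0.0109
grip_force: 31.1
```

```bash
python3 - <<'E'
from h import *
go([.5,-.455,.097],180)
o=status.get_obs();print(o['contact_force'],o['opening'],o['grip_force'])
w=cam('wrist');f=w['frame']
p=proj(w,[.5,-.455,.13]);print(p)
g=f[...,1]
for r in range(300,430,5):print(r,' '.join('%3d'%x for x in g[r,290:350:3]))
E
```

```text
t 11.02 pos [ 0.5007 -0.4564  0.1726] ang 179.9 tilt [ 0.001 -0.001 -1.   ] slide [0.0007 0.0015 0.0756] spin -0.1
[-1.41856899  0.08227146 -0.18463193] 0.010899379293120496 31.09317719936371
[322.62393019 344.40118874]
300 119 118 122 125  58 156 254 253 253 253 253 253 253 251 253 220  58 124 124 123
305 121 120 120 120  56 114 254 253 253 253 253 253 253 252 253 216  59 119 122 119
310 120 118 116 113  57 115 254 253 253 253 253 253 253 251 253 168  61  99 123 120
315 120 117 117 101  56 107 254 253 253 253 253 253 253 251 253 167  58  80 117 121
320 119 119 119  64  55 109 254 253 253 253 253 253 253 251 253 165  62  68 119 116
325 121 119 122  55  52 106 254 253 253 253 253 253 253 253 253 161  54  57 121 116
330 255 255 255  98  93  79 254 253 253 253 253 253 253 252 253 119  85 105 255 255
335  50 106 255 109 105  73 254 253 253 253 253 253 253 252 253 115  91 110 255 143
340  50  54 252 108 103  69 254 253 253 253 253 253 253 253 253 118  89 115 250  55
345  48  55  55 106 104  69 254 253 253 253 253 253 253 252 252 109  90 108  50  50
350  47  50  48 108 103  68 254 253 253 
[... 603 characters left out ...]
 169 168 172  96 129  50  63
390  35  56  45 177 174 172 172 171 170 173 169 174 173 168 171 173 170 168  50  57
395  35  48  55  28  33  32  31  34  30  29  30  35  33  35  32  29  32  30  52  57
400  31  41  45  24  37  33  32  29  33  28  39  33  32  32  27  32  31  31  45  43
405  32  33  31  32  25  20  31  32  30  26  29  30  29  33  36  34  34  27  31  38
410  34  38  63  28  28  28  28  31  26  30  27  32  31  26  24  30  31  26  78  33
415  34  29  29  32  29  50  33  40  28  27  28  21  28  41  25  65  25  34  33  30
420  31  33  32  37  33  34  32  33  30  31  32  31  33  31  33  29  30  32  33  33
425  30  28  30  30  27  31  33  30  35  29  31  33  25  28  36  34  29  31  25  31
```

```bash
python3 - <<'E'
from h import *
w=cam('wrist');g=w['frame'][...,1]
for r in range(226,300,3):print(r,' '.join('%3d'%x for x in g[r,300:342:2]))
E
```

```text
226 173 169 173 169 166 168 168 171 171 167 171 170 171 173 171 170 171 167 165 167 170
229 170 173 168 169 174 169 169 166 169 173 169 173 168 172 170 169 170 171 170 170 167
232 167 170 173 168 172 167 168 171 170 167 166 168 174 174 170 174 169 167 170 168 166
235 172 169 173 168 165 169 172 169 168 170 169 170 172 173 173 173 174 169 170 170 172
238 172 168 169 173 198 191 191 192 191 192 191 192 196 185 156 155 158 170 168 172 169
241 168 171 172 166 242 240 241 241 241 239 240 241 240 234 119 115 121 166 173 171 175
244 172 175 174 180 250 248 248 248 249 248 248 248 248 245 127 127 123 158 170 172 168
247 174 175 172 208 242 239 240 241 239 240 241 241 240 233 137 132 129 150 169 166 169
250 174 172 169 204 236 234 234 235 235 234 236 234 235 237 145 138 139 144 175 169 172
253 172 167 169 216 247 246 246 246 246 247 245 246 246 246 160 143 142 141 169 169 168
256 172 169 172 241 252 252 252 252 252 252 251 252 252 253 198 147 145 143 170 171 172
259 168 169 177 255 254 254 254 254 254 254 254 254 254 255 219 151 155 152 163 170 172
262 165 168 180 255 254 254 254 253 254 253 
[... 399 characters left out ...]
 172 169 227 254 253 253 253 253 253 253 253 253 253 253 252 253 253 253 251 170 175
280 176 177 225 254 253 253 253 253 253 253 253 253 253 253 252 253 253 253 250 173 177
283 173 175 223 254 253 253 253 253 253 253 253 253 253 253 252 253 253 253 250 171 172
286 174 172 224 254 253 253 253 253 253 253 253 253 253 253 250 253 253 253 246 173 172
289 122 101 149 255 254 253 253 253 253 253 253 253 253 253 251 253 253 253 242  77 125
292 121  80 140 255 253 253 253 253 253 253 253 253 253 253 252 253 253 253 241  65 124
295 126  66 138 255 253 253 253 253 253 253 253 253 253 253 252 253 253 253 239  56 120
298 122  56  68 252 254 253 253 253 253 253 253 253 253 253 252 253 253 253  83  59 117
```

The base (dark solid 3 mm strip) is on the +y side and the fins are at -y. I'll stand it on the worktop here.

>>> arm_command(
  increments=[
    {"slide":[0,0,0.02],"spin":0,"gripper":-1},
    {"slide":[0,0,0.04],"spin":0,"gripper":-1},
    {"slide":[0,0,0.055],"spin":0,"gripper":-1},
    {"slide":[0,0,0.064],"spin":0,"gripper":-1},
    {"slide":[0,0,0.068],"spin":0,"gripper":-1},
    {"slide":[0,0,0.071],"spin":0,"gripper":-1},
    {"slide":[0,0,0.072],"spin":0,"gripper":-1},
    {"slide":[0,0,0.072],"spin":0,"gripper":-1},
  ],
)

```text
t: 11.78
tool_pos: [0.5016, -0.4546, 0.101]
tool_rot: [-0.002, 3.141, -0.001]
contact_force: [1.3, 0.2, -0.7]
opening: 0.0109
grip_force: 31.1
```

>>> arm_command(
  increments=[
    {"slide":[0,0,0.001],"spin":0,"gripper":-1},
    {"slide":[0,0,0.002],"spin":0,"gripper":-1},
    {"slide":[0,0,0.002],"spin":0,"gripper":-1},
    {"slide":[0,0,0.002],"spin":0,"gripper":-1},
  ],
)

```text
t: 12.12
tool_pos: [0.5017, -0.455, 0.0999]
tool_rot: [-0.001, 3.14, -0.002]
contact_force: [-0.7, 1.0, 6.6]
opening: 0.0112
grip_force: 31.9
```

Contact at 6.6 N. Releasing and rising.

>>> arm_command(
  increments=[
    {"slide":[0,0,0],"spin":0,"gripper":-0.2},
    {"slide":[0,0,0],"spin":0,"gripper":-0.2},
    {"slide":[0,0,0],"spin":0,"gripper":-0.2},
    {"slide":[0,0,-0.015],"spin":0,"gripper":-0.2},
    {"slide":[0,0,-0.035],"spin":0,"gripper":-0.2},
    {"slide":[0,0,-0.06],"spin":0,"gripper":-0.2},
    {"slide":[0,0,-0.06],"spin":0,"gripper":-0.2},
    {"slide":[0,0,-0.06],"spin":0,"gripper":-0.2},
  ],
)

```text
t: 12.78
tool_pos: [0.5022, -0.4555, 0.1616]
tool_rot: [-0.002, 3.138, -0.006]
contact_force: [-0.1, -0.4, 0.1]
opening: 0.034
grip_force: 0.0
```

```bash
python3 - <<'E'
from h import *
go([.5016,-.495,.16],180)
w=cam('wrist');g=w['frame']
h=cv2.cvtColor(g,cv2.COLOR_RGB2HSV);m=((h[...,1]<25)&(h[...,2]>225)).astype(np.uint8)
n,l,st,c=cv2.connectedComponentsWithStats(m)
for i in range(1,n):
    if st[i][4]>150:print(st[i].tolist(),c[i].round(1),onz(w,*c[i],.04).round(4))
print([proj(w,[x,y,.04]).round(0).tolist() for x,y in((.4815,-.461),(.5215,-.449))])
E
```

```text
t 12.78 pos [ 0.5022 -0.4555  0.1616] ang -179.9 tilt [ 0.004 -0.004 -1.   ] slide [ 0.0007 -0.0395  0.0018] spin 0.1
[542, 85, 98, 18, 1537] [589.6  93.6] [ 0.4109 -0.3208  0.04  ]
[0, 144, 189, 70, 2294] [ 97.6 179.1] [ 0.4544 -0.5717  0.04  ]
[311, 210, 23, 85, 1764] [321.6 253.8] [ 0.4949 -0.4547  0.04  ]
[582, 381, 50, 43, 272] [610.9 394.7] [ 0.5908 -0.2674  0.04  ]
[[310.0, 229.0], [332.0, 299.0]]
```

>>> arm_command(
  increments=[
    {"slide":[0,-0.03,0],"spin":0,"gripper":-1},
    {"slide":[0,-0.042,0],"spin":0,"gripper":-1},
    {"slide":[0,-0.042,0.0],"spin":0,"gripper":-1},
    {"slide":[0,-0.042,0.02],"spin":0,"gripper":-1},
    {"slide":[0,-0.042,0.04],"spin":0,"gripper":-1},
    {"slide":[0,-0.042,0.056],"spin":0,"gripper":-1},
    {"slide":[0,-0.042,0.056],"spin":0,"gripper":-1},
    {"slide":[0,-0.042,0.056],"spin":0,"gripper":-1},
  ],
)

```text
t: 13.5
tool_pos: [0.5005, -0.4951, 0.1001]
tool_rot: [0.002, -3.139, -0.005]
contact_force: [0.4, 0.1, 1.2]
opening: 0.0001
grip_force: 0.0
```

>>> arm_command(
  increments=[
    {"slide":[0,0.01,0],"spin":0,"gripper":-1},
    {"slide":[0,0.016,0],"spin":0,"gripper":-1},
    {"slide":[0,0.021,0],"spin":0,"gripper":-1},
    {"slide":[0,0.026,0],"spin":0,"gripper":-1},
    {"slide":[0,0.031,0],"spin":0,"gripper":-1},
    {"slide":[0,0.036,0],"spin":0,"gripper":-1},
    {"slide":[0,0.041,0],"spin":0,"gripper":-1},
    {"slide":[0,0.045,0],"spin":0,"gripper":-1},
  ],
)

```text
t: 14.17
tool_pos: [0.5012, -0.4507, 0.1023]
tool_rot: [-0.002, 3.142, 0.0]
contact_force: [-1.3, -0.8, 0.8]
opening: 0.0001
grip_force: 0.0
```

>>> arm_command(
  increments=[
    {"slide":[0,0,0],"spin":0,"gripper":-1},
    {"slide":[0,0,-0.03],"spin":0,"gripper":-1},
    {"slide":[0,0,-0.07],"spin":0,"gripper":-1},
    {"slide":[0.02,0.01,-0.11],"spin":0,"gripper":0.6},
    {"slide":[0.02,0.02,-0.14],"spin":0,"gripper":0.6},
    {"slide":[0.02,0.02,-0.14],"spin":0,"gripper":0.6},
    {"slide":[0.02,0.02,-0.14],"spin":0,"gripper":0.6},
  ],
)

```text
t: 14.75
tool_pos: [0.4821, -0.4323, 0.2463]
tool_rot: [-0.002, 3.137, -0.008]
contact_force: [-0.5, 0.8, -0.5]
opening: 0.048
grip_force: 0.0
```

```bash
python3 - <<'E'
from h import *
go([.5016,-.44,.25],180)
w=cam('wrist');g=w['frame']
h=cv2.cvtColor(g,cv2.COLOR_RGB2HSV);m=((h[...,1]<45)&(h[...,2]>110)).astype(np.uint8)
n,l,st,c=cv2.connectedComponentsWithStats(m)
for i in range(1,n):
    P=onz(w,*c[i],.012)
    if st[i][4]>100 and .43<P[0]<.58 and -.52<P[1]<-.27:print(i,st[i].tolist(),c[i].round(1),P.round(4))
p=proj(w,[.5,-.43,.012]).astype(int);print(p)
gg=g[...,1]
for r in range(p[1]-48,p[1]+50,4):print(r,' '.join('%3d'%x for x in gg[r,p[0]-60:p[0]+62:4]))
E
```

```text
t 14.75 pos [ 0.4821 -0.4323  0.2463] ang -179.9 tilt [ 0.005 -0.005 -1.   ] slide [-0.0195 -0.0077 -0.0036] spin 0.1
85 [304, 213, 48, 49, 2228] [327.4 236.1] [ 0.4961 -0.4271  0.012 ]
131 [224, 291, 30, 55, 501] [239.  320.8] [ 0.5756 -0.5063  0.012 ]
132 [387, 291, 31, 55, 445] [401.9 322.6] [ 0.5768 -0.3593  0.012 ]
[323 240]
192 170 165 171 168 170 170 172 172 169 169 168 170 170 167 166 173 169 170 168 174 171 176 173 176 178 176 172 172 172 172 173
196 168 166 169 169 170 171 174 174 171 172 171 172 172 167 169 171 169 170 173 173 175 172 173 177 172 181 178 180 174 177 173
200 169 170 172 171 169 166 169 170 170 173 169 173 171 170 173 171 171 172 175 175 173 169 173 174 176 176 177 171 176 172 174
204 172 171 168 171 170 173 171 168 173 176 170 171 174 169 172 171 169 173 174 174 173 177 175 175 174 174 173 173 174 173 171
208 171 167 168 175 168 171 171 174 171 171 177 168 173 172 169 166 169 169 172 171 171 174 174 174 174 176 174 172 173 174 174
212 175 172 171 171 171 170 174 175 171 168 173 178 179 181 177 181 181 176 168 170 169 167 171 173 175 177 178 171 168 173 173

[... 1731 characters left out ...]
 171 168 171 173 173 169 176 169 169 172 156  43  79  60  73
272 171 172 168 173 171 174 173 172 171 172 176 173 175 171 175 177 172 171 171 170 167 171 165 171 167 172 150  41  77  60  67
276 175 172 171 173 174 171 171 173 174 176 178 176 171 175 173 174 173 173 170 168 170 169 168 171 166 170 138  45  72  61  61
280 175 172 174 168 175 176 173 175 175 171 171 174 170 174 176 172 175 174 170 169 164 168 170 169 167 166 129  48  71  61  63
284 172 173 171 169 173 175 177 171 174 173 172 173 170 171 169 175 166 168 173 170 169 170 169 167 166 165 113  46  68  63  64
288 172 172 171 172 169 170 170 174 173 170 174 173 172 173 173 172 170 169 171 168 168 171 170 168 168 167 103  49  66  47  53
```

It has toppled flat: a 48x49 px square centred at (0.496, -0.427), as expected with the base side down. I turn the gripper 90° so the fingers close along x, avoiding the ribbon cable beside the lid.

>>> arm_command(
  increments=[
    {"slide":[-0.014,0.005,0],"spin":7,"gripper":0.7},
    {"slide":[-0.014,0.005,0],"spin":14,"gripper":0.7},
    {"slide":[-0.014,0.005,0],"spin":21,"gripper":0.7},
    {"slide":[-0.014,0.005,0],"spin":28,"gripper":0.7},
    {"slide":[-0.014,0.005,0],"spin":35,"gripper":0.7},
    {"slide":[-0.014,0.005,0],"spin":42,"gripper":0.7},
    {"slide":[-0.014,0.005,0],"spin":49,"gripper":0.7},
    {"slide":[-0.014,0.005,0],"spin":56,"gripper":0.7},
  ],
)

```text
t: 15.47
tool_pos: [0.4946, -0.4259, 0.2389]
tool_rot: [-1.48, -2.766, -0.002]
contact_force: [-0.3, 0.5, 0.0]
opening: 0.0727
grip_force: 0.0
```

>>> arm_command(
  increments=[
    {"slide":[0,0,0],"spin":7,"gripper":0.7},
    {"slide":[0,0,0],"spin":14,"gripper":0.7},
    {"slide":[0,0,0],"spin":21,"gripper":0.7},
    {"slide":[0,0,0],"spin":28,"gripper":0.7},
    {"slide":[0,0,0],"spin":34,"gripper":0.7},
    {"slide":[0,0,0],"spin":34,"gripper":0.7},
    {"slide":[0,0,0],"spin":34,"gripper":0.7},
  ],
)

```text
t: 16.05
tool_pos: [0.4947, -0.426, 0.2398]
tool_rot: [-2.215, -2.223, -0.0]
contact_force: [0.3, 0.7, -0.5]
opening: 0.0726
grip_force: 0.0
```

```bash
cat > hs.py <<'E'
from h import *
def hs(w,z,P0,sat=45,val=200):
    h=cv2.cvtColor(w['frame'],cv2.COLOR_RGB2HSV);m=((h[...,1]<sat)&(h[...,2]>val)).astype(np.uint8)
    m=cv2.morphologyEx(m,cv2.MORPH_OPEN,np.ones((5,5)))
    n,l,st,c=cv2.connectedComponentsWithStats(m);p=proj(w,P0).astype(int);i=l[p[1],p[0]]
    k=max(cv2.findContours((l==i).astype(np.uint8),cv2.RETR_EXTERNAL,2)[0],key=cv2.contourArea)
    r=cv2.minAreaRect(k);b=cv2.boxPoints(r);B=np.array([onz(w,*q,z) for q in b])
    e=B[1]-B[0];print(i,r,'ctr',B.mean(0).round(4),'len',np.linalg.norm(np.diff(B,axis=0),axis=1).round(4),'ang',np.degrees(np.arctan2(e[1],e[0])).round(1))
    return B
E
python3 - <<'E'
from hs import *
w=cam('wrist');hs(w,.012,[.496,-.427,.012])
go([.496,-.427,.076],90)
E
```

```text
0 ((319.5, 239.5), (479.0, 639.0), 90.0) ctr [ 0.4922 -0.4871  0.012 ] len [0.4905 0.4913 0.7383] ang 0.1
t 16.1 pos [ 0.4948 -0.4261  0.2403] ang 90.2 tilt [-0.002  0.002 -1.   ] slide [-0.0013  0.0015  0.1643] spin 0.2
```

```bash
python3 - <<'E'
from hs import *
w=cam('wrist');p=proj(w,[.496,-.427,.012]).astype(int);print(p)
g=w['frame']
for r in range(p[1]-36,p[1]+38,3):print(r,' '.join('%3d'%x for x in g[r,p[0]-44:p[0]+46:3,1]))
E
```

```text
[322 224]
188 169 173 170 170 171 170 171 169 165 169 174 164 167 168 168 166 167 170 163 168 169 168 167 168 168 165 168 165 161 161
191 169 170 173 167 168 166 169 169 162 169 167 165 167 170 171 165 167 164 165 166 169 166 167 167 167 165 167 163 167 162
194 166 169 165 172 167 168 170 170 167 169 167 166 164 171 168 167 168 166 167 171 169 174 171 164 169 163 165 166 164 163
197 169 169 166 163 168 171 173 171 165 171 169 169 166 165 167 171 168 166 168 168 167 166 169 169 167 162 163 165 166 166
200 172 167 168 169 168 170 165 170 158 156 154 157 156 151 148 143 145 144 143 138 143 171 174 170 168 163 162 166 163 161
203 167 168 169 165 166 167 163 162 234 250 251 251 251 250 250 250 250 250 250 249 250 249 242 245 243 168 166 164 163 164
206 166 167 169 167 168 171 164 168 237 244 243 241 244 243 243 243 241 242 244 245 246 243 237 231 226 167 164 169 168 165
209 162 166 171 170 169 171 170 162 157 151 151 158 156 157 158 160 157 158 158 154 136 133 135 140 142 168 164 166 168 167
212 166 168 168 167 164 161 159 166 199 228 229 228 225 223 225 212 174 172 213 212 247 245 247 24
[... 1309 characters left out ...]
 161 162 161 156 164 158 149 148 192 188 191 185 191 193 196 167 166 165 167 167
248 165 163 164 165 166 166 168 161 232 246 247 245 244 242 248 248 248 249 248 247 247 246 244 242 213 168 172 170 169 168
251 168 164 166 167 168 163 169 169 170 167 162 166 163 167 169 167 166 164 166 164 162 164 167 165 166 168 169 167 170 169
254 168 167 168 165 167 168 167 164 168 162 165 165 168 166 168 164 165 165 167 167 167 163 164 169 167 169 169 165 161 171
257 164 167 167 169 164 168 167 166 165 166 167 167 163 166 163 167 165 166 167 169 165 165 164 164 167 166 166 168 168 169
260 168 163 163 168 164 166 166 166 170 165 169 165 168 166 167 168 163 163 163 166 163 165 165 166 167 165 167 172 167 167
```

Fins are up: the bright and dark stripes run along x. The outline covers columns 301.5 to 351 and rows 201.5 to 250.

```bash
python3 - <<'E'
from hs import *
w=cam('wrist')
B=np.array([onz(w,u,v,.012) for u,v in((301.5,201.5),(351,201.5),(351,250),(301.5,250))]);print(B.round(4),B.mean(0).round(4))
go([*B.mean(0)[:2],.076],90)
E
```

```text
[[ 0.4795 -0.4081  0.012 ]
 [ 0.5192 -0.408   0.012 ]
 [ 0.5202 -0.4487  0.012 ]
 [ 0.479  -0.4488  0.012 ]] [ 0.4995 -0.4284  0.012 ]
t 16.2 pos [ 0.495  -0.4263  0.2412] ang 90.1 tilt [-0.001  0.001 -1.   ] slide [-0.0023  0.0046  0.1652] spin 0.1
```

>>> arm_command(
  increments=[
    {"slide":[-0.002,0.0045,0.03],"spin":0,"gripper":0.7},
    {"slide":[-0.002,0.0045,0.065],"spin":0,"gripper":0.7},
    {"slide":[-0.002,0.0045,0.1],"spin":0,"gripper":0.7},
    {"slide":[-0.002,0.0045,0.125],"spin":0,"gripper":0.7},
    {"slide":[-0.002,0.0045,0.145],"spin":0,"gripper":0.6},
    {"slide":[-0.002,0.0045,0.157],"spin":0,"gripper":0.5},
    {"slide":[-0.002,0.0045,0.163],"spin":0,"gripper":0.4},
    {"slide":[-0.002,0.0045,0.163],"spin":0,"gripper":0.4},
  ],
)

```text
t: 16.87
tool_pos: [0.4993, -0.4279, 0.078]
tool_rot: [-2.218, -2.222, -0.0]
contact_force: [-0.0, 0.5, 0.5]
opening: 0.0599
grip_force: 0.0
```

>>> arm_command(
  increments=[
    {"slide":[0,0,0],"spin":0,"gripper":0.2},
    {"slide":[0,0,0],"spin":0,"gripper":-0.3},
    {"slide":[0,0,0],"spin":0,"gripper":-0.3},
    {"slide":[0,0,0],"spin":0,"gripper":-0.3},
    {"slide":[0,0,0],"spin":0,"gripper":-0.3},
    {"slide":[0,0,0],"spin":0,"gripper":-0.3},
  ],
  newtons=25,
)

```text
t: 17.37
tool_pos: [0.5007, -0.4294, 0.0816]
tool_rot: [2.218, 2.22, -0.0]
contact_force: [-0.6, -0.0, 6.8]
opening: 0.0387
grip_force: 25.8
```

```bash
python3 - <<'E'
from h import *
go([.5,.339,.25],90);o=status.get_obs();print(o['contact_force'],o['opening'],o['grip_force'],o['q'])
E
```

```text
t 17.37 pos [ 0.5007 -0.4294  0.0816] ang 90.1 tilt [ 0.003 -0.003 -1.   ] slide [ 7.679e-01  5.000e-04 -1.706e-01] spin 0.1
[-0.63283722 -0.01337679  6.7683064 ] 0.03867261087049949 25.82160383462906 [-8.21642783e-01  3.49804163e-01  1.66827589e+00 -8.60317059e-06
  1.11959586e+00 -8.22687615e-01]
```

The tips touch the worktop (6.8 N), so I regrip a few mm higher to clear the board when placing.

>>> arm_command(
  increments=[
    {"slide":[0,0,0],"spin":0,"gripper":0.2},
    {"slide":[0,0,-0.009],"spin":0,"gripper":0.2},
    {"slide":[0,0,-0.009],"spin":0,"gripper":0.2},
    {"slide":[0,0,-0.009],"spin":0,"gripper":-0.3},
    {"slide":[0,0,-0.009],"spin":0,"gripper":-0.3},
    {"slide":[0,0,-0.009],"spin":0,"gripper":-0.3},
    {"slide":[0,0,-0.009],"spin":0,"gripper":-0.3},
    {"slide":[0,0,-0.009],"spin":0,"gripper":-0.3},
  ],
)

```text
t: 18.03
tool_pos: [0.4995, -0.4282, 0.0879]
tool_rot: [-2.22, -2.222, -0.0]
contact_force: [0.8, 0.1, 0.1]
opening: 0.0296
grip_force: 0.0
```

```bash
python3 - <<'E'
from h import *
go([.5,.339,.25],90);o=status.get_obs();print(o['contact_force'],o['opening'],o['grip_force'])
E
```

```text
t 18.03 pos [ 0.4995 -0.4282  0.0879] ang 90.1 tilt [-0.  0. -1.] slide [ 0.7673  0.0011 -0.1618] spin 0.1
[0.77823427 0.08410342 0.12759649] 0.029642371978845544 0.0
```

Missed: at that height the tips are above the heatsink. The first grip was in fact good, and the force came from the pads' forward swing. I go back to that height.

>>> arm_command(
  increments=[
    {"slide":[0,0,0],"spin":0,"gripper":0.4},
    {"slide":[0,0,0],"spin":0,"gripper":0.4},
    {"slide":[0,0,0],"spin":0,"gripper":0.4},
    {"slide":[0,0,0.004],"spin":0,"gripper":0.4},
    {"slide":[0,0,0.009],"spin":0,"gripper":0.2},
    {"slide":[0,0,0.009],"spin":0,"gripper":0.2},
    {"slide":[0,0,0.009],"spin":0,"gripper":0.1},
  ],
)

```text
t: 18.62
tool_pos: [0.4993, -0.428, 0.0783]
tool_rot: [-2.219, -2.221, -0.0]
contact_force: [0.6, 1.7, -0.3]
opening: 0.0472
grip_force: 0.0
```

>>> arm_command(
  increments=[
    {"slide":[0,0,0],"spin":0,"gripper":-0.3},
    {"slide":[0,0,0],"spin":0,"gripper":-0.3},
    {"slide":[0,0,0],"spin":0,"gripper":-0.3},
    {"slide":[0,0,0],"spin":0,"gripper":-0.3},
    {"slide":[0,0,0],"spin":0,"gripper":-0.3},
  ],
  newtons=30,
)

```text
t: 19.03
tool_pos: [0.4996, -0.4283, 0.0792]
tool_rot: [-2.22, -2.222, 0.0]
contact_force: [0.9, 0.2, -1.0]
opening: 0.0384
grip_force: 30.2
```

Gripped at 30 N with no vertical contact. Lift and carry.

>>> arm_command(
  increments=[
    {"slide":[0,0,-0.03],"spin":0,"gripper":-0.3},
    {"slide":[0,-0.01,-0.06],"spin":0,"gripper":-0.3},
    {"slide":[0,-0.03,-0.095],"spin":0,"gripper":-0.3},
    {"slide":[0,-0.045,-0.125],"spin":0,"gripper":-0.3},
    {"slide":[0.02,-0.06,-0.155],"spin":0,"gripper":-0.3},
    {"slide":[0.05,-0.06,-0.175],"spin":0,"gripper":-0.3},
    {"slide":[0.085,-0.06,-0.175],"spin":0,"gripper":-0.3},
    {"slide":[0.12,-0.06,-0.175],"spin":0,"gripper":-0.3},
  ],
)

```text
t: 19.7
tool_pos: [0.4397, -0.3082, 0.257]
tool_rot: [2.219, 2.217, 0.001]
contact_force: [0.5, 1.2, -1.4]
opening: 0.0389
grip_force: 30.6
```

>>> arm_command(
  increments=[
    {"slide":[0.038,0,0],"spin":0,"gripper":-0.3},
    {"slide":[0.076,0,0],"spin":0,"gripper":-0.3},
    {"slide":[0.114,0,0],"spin":0,"gripper":-0.3},
    {"slide":[0.152,0,0],"spin":0,"gripper":-0.3},
    {"slide":[0.19,0,0],"spin":0,"gripper":-0.3},
    {"slide":[0.228,0,0],"spin":0,"gripper":-0.3},
    {"slide":[0.266,0,0],"spin":0,"gripper":-0.3},
    {"slide":[0.304,0,0],"spin":0,"gripper":-0.3},
  ],
)

```text
t: 20.37
tool_pos: [0.4388, -0.0027, 0.2545]
tool_rot: [2.22, 2.221, 0.001]
contact_force: [0.9, -0.7, -1.3]
opening: 0.0388
grip_force: 30.6
```

>>> arm_command(
  increments=[
    {"slide":[0.038,0,0],"spin":0,"gripper":-0.3},
    {"slide":[0.076,0,0],"spin":0,"gripper":-0.3},
    {"slide":[0.114,0,0],"spin":0,"gripper":-0.3},
    {"slide":[0.152,0,0],"spin":0,"gripper":-0.3},
    {"slide":[0.184,0,0],"spin":0,"gripper":-0.3},
    {"slide":[0.21,0,0],"spin":0,"gripper":-0.3},
    {"slide":[0.22,0,0],"spin":0,"gripper":-0.3},
    {"slide":[0.22,0,0],"spin":0,"gripper":-0.3},
  ],
)

```text
t: 21.03
tool_pos: [0.4387, 0.2171, 0.2542]
tool_rot: [-2.217, -2.226, 0.0]
contact_force: [0.9, -0.2, -0.4]
opening: 0.0386
grip_force: 30.6
```

```bash
python3 - <<'E'
from lid import *
go([.501,.339,.25],90.9);o=status.get_obs();print(o['contact_force'],o['opening'],o['grip_force'])
w=cam('wrist');p=proj(w,[.501,.339,.096]);print(p)
try:
    b,a=lidq(w,*p);P=np.array([onz(w,*q,.096) for q in b]);print(b.tolist(),a,P.round(4),P.mean(0))
except Exception as e:print(e)
# heatsink as seen now in hand
for q in ([.44,.25+.02,.17],[.44,.25-.02,.17]):print(proj(w,q))
g=w['frame'][...,1]
u=int(p[0]);v=int(p[1])
for r in range(200,400,6):print(r,' '.join('%3d'%x for x in g[r,230:410:6]))
E
```

```text
t 21.03 pos [0.4387 0.2171 0.2542] ang 90.2 tilt [-0. -0. -1.] slide [0.1216 0.0628 0.0042] spin -0.7
[ 0.88188577 -0.15293132 -0.42850387] 0.038599775688350456 30.574142932891846
[431.90413143  41.63379542]
[[398.8816833496094, 74.49687957763672], [400.6872253417969, 5.88650369644165], [464.4325256347656, 7.5640106201171875], [462.6269836425781, 76.17438507080078]] 4322 [[0.4831 0.3209 0.096 ]
 [0.4825 0.3573 0.096 ]
 [0.5184 0.3576 0.096 ]
 [0.52   0.3209 0.096 ]] [0.50101241 0.33919574 0.096     ]
[323.59376274 178.2696478 ]
[323.0001009  270.46515003]
200 182  86  85  87  93  74 169 131 146 151 228 142 154 144 147 146 148 153 149 149 149  72 145  87 106 151 131  85  85 131
206 183  81  88  78  87  48 174 241 152 149 223 181 153 151 153 147 148 149 147 147 152  66 115 100 133 106 206  99 112  86
212 187  81  87  87 116  45 162 240 149 146 174 235 148 153 151 152 150 149 148 147 151  73  73  69  79  77  68  69  90  84
218 182  78  87  81 149  42 152 239 146 147 148 235 173 150 150 150 147 150 150 151 147  89 200 201 200 199 200 199 201 202
224 177  74  84  85 188  43 115 237 132 14
[... 2977 characters left out ...]
  51 147 145 145 144 147 145 151 148 148 147  95 143 141  91  35  35  26  28  31
374  35  31  29  30  29  62 143 162 142  70  49 145 143 140 145 152 153 150 149 148 146 147 145 135 144  38  26  28  31  31
380  34  23  25  28  23  71 184 150 145  69  54 141 145 144 146 148 149 150 149 148 144 147 148 145 146  69  33  35  33  30
386  24  28  32  31  53  82 159 113 146  97  89 140 147 146 146 147 147 149 148 151 146 144 147 141 146  81  78  29  29  29
392  58  27  24  32  24  96  96  88 147 251 147 142 146 141 149 149 148 144 151 149 146 146 142 143 141 145  32  34  26  32
398  24  26  28  24  30  96  96 119 144 241 143 146 149 146 146 146 146 152 143 153 150 146 144 145 151 142  27  35  33  28
```

```bash
python3 - <<'E'
from h import *
w=cam('wrist');g=w['frame'][...,1].astype(int);o=status.get_obs();print(o['tool_pos'])
z=o['tool_pos'][2]-.0672
print(g[255:295,320].tolist());print(g[350:364,320].tolist());print(g[280,260:285].tolist(),g[280,360:385].tolist())
for r in (276,359,361):print(r,onz(w,320,r,z))
for c in (280,300,320,340,360):
    d=np.diff(g[268:284,c]);print(c,268+d.argmax(),d.max())
go([.501,.3392,.19],90.9)
E
```

```text
[0.43895684 0.21506721 0.25406942]
[154, 151, 137, 124, 160, 185, 105, 101, 107, 116, 116, 121, 174, 237, 252, 236, 121, 102, 109, 115, 128, 206, 251, 243, 170, 106, 113, 114, 120, 192, 246, 245, 201, 113, 106, 108, 119, 177, 238, 249]
[122, 115, 118, 129, 199, 251, 246, 155, 147, 146, 148, 148, 149, 147]
[90, 90, 92, 89, 94, 90, 87, 92, 108, 174, 173, 140, 103, 108, 104, 104, 105, 106, 103, 100, 106, 105, 102, 104, 108] [108, 112, 107, 108, 108, 104, 109, 107, 106, 135, 180, 200, 197, 196, 202, 198, 185, 128, 63, 48, 47, 49, 50, 49, 49]
276 [0.4389071  0.23266606 0.18686942]
359 [0.43899811 0.19520645 0.18686942]
361 [0.43900048 0.19422578 0.18686942]
280 275 81
300 275 80
320 275 78
340 275 82
360 275 79
t 21.13 pos [0.439  0.2151 0.2541] ang 90.1 tilt [-0.    -0.001 -1.   ] slide [0.1241 0.0622 0.0639] spin -0.8
```

Lid centre is (0.5010, 0.3392) from both views, and the heatsink sits within about 1 mm of centre in the grip. Move above the lid.

>>> arm_command(
  increments=[
    {"slide":[0.03,0.015,0],"spin":-0.7,"gripper":-0.3},
    {"slide":[0.06,0.03,0],"spin":-0.7,"gripper":-0.3},
    {"slide":[0.09,0.045,0],"spin":-0.7,"gripper":-0.3},
    {"slide":[0.115,0.058,0],"spin":-0.7,"gripper":-0.3},
    {"slide":[0.1235,0.0622,0.01],"spin":-0.7,"gripper":-0.3},
    {"slide":[0.1235,0.0622,0.03],"spin":-0.7,"gripper":-0.3},
    {"slide":[0.1235,0.0622,0.05],"spin":-0.7,"gripper":-0.3},
    {"slide":[0.1235,0.0622,0.06],"spin":-0.7,"gripper":-0.3},
  ],
)

```text
t: 21.8
tool_pos: [0.5009, 0.3369, 0.1914]
tool_rot: [-2.208, -2.233, 0.006]
contact_force: [-0.3, -0.4, -2.0]
opening: 0.0384
grip_force: 30.6
```

>>> arm_command(
  increments=[
    {"slide":[0,0,0],"spin":0,"gripper":-0.3},
    {"slide":[0,0,0],"spin":0,"gripper":-0.3},
    {"slide":[0,0,0],"spin":0,"gripper":-0.3},
  ],
)

```text
t: 22.05
tool_pos: [0.502, 0.3387, 0.1957]
tool_rot: [2.207, 2.234, 0.003]
contact_force: [0.1, 0.8, -0.7]
opening: 0.0388
grip_force: 30.6
```

```bash
python3 - <<'E'
from h import *
go([.501,.3384,.1755],90.8);o=status.get_obs();print(o['contact_force'],o['opening'])
E
```

```text
t 22.05 pos [0.502  0.3387 0.1957] ang 90.7 tilt [ 0.002  0.001 -1.   ] slide [-0.0003 -0.001   0.0202] spin -0.1
[ 0.07397198  0.82889315 -0.66465468] 0.038849839585919796
```

>>> arm_command(
  increments=[
    {"slide":[0,-0.0005,0.005],"spin":0,"gripper":-0.3},
    {"slide":[0,-0.0005,0.009],"spin":0,"gripper":-0.3},
    {"slide":[0,-0.0005,0.012],"spin":0,"gripper":-0.3},
    {"slide":[0,-0.0005,0.014],"spin":0,"gripper":-0.3},
    {"slide":[0,-0.0005,0.015],"spin":0,"gripper":-0.3},
    {"slide":[0,-0.0005,0.016],"spin":0,"gripper":-0.3},
    {"slide":[0,-0.0005,0.016],"spin":0,"gripper":-0.3},
    {"slide":[0,-0.0005,0.016],"spin":0,"gripper":-0.3},
  ],
)

```text
t: 22.72
tool_pos: [0.5006, 0.3392, 0.1783]
tool_rot: [2.207, 2.236, 0.0]
contact_force: [-0.2, -1.2, -0.9]
opening: 0.0386
grip_force: 30.6
```

>>> arm_command(
  increments=[
    {"slide":[0,0,0.0005],"spin":0,"gripper":-0.3},
    {"slide":[0,0,0.001],"spin":0,"gripper":-0.3},
    {"slide":[0,0,0.001],"spin":0,"gripper":-0.3},
  ],
)

```text
t: 22.97
tool_pos: [0.5006, 0.3391, 0.1772]
tool_rot: [2.207, 2.236, -0.0]
contact_force: [0.9, 0.7, -0.5]
opening: 0.0389
grip_force: 30.6
```

>>> arm_command(
  increments=[
    {"slide":[0,0,0.0005],"spin":0,"gripper":-0.3},
    {"slide":[0,0,0.001],"spin":0,"gripper":-0.3},
    {"slide":[0,0,0.001],"spin":0,"gripper":-0.3},
    {"slide":[0,0,0.001],"spin":0,"gripper":-0.3},
  ],
)

```text
t: 23.3
tool_pos: [0.5006, 0.3391, 0.1762]
tool_rot: [-2.207, -2.236, 0.0]
contact_force: [-0.1, -0.9, -1.0]
opening: 0.0385
grip_force: 30.6
```

>>> arm_command(
  increments=[
    {"slide":[0,0,0.0005],"spin":0,"gripper":-0.3},
    {"slide":[0,0,0.001],"spin":0,"gripper":-0.3},
    {"slide":[0,0,0.001],"spin":0,"gripper":-0.3},
    {"slide":[0,0,0.001],"spin":0,"gripper":-0.3},
  ],
)

```text
t: 23.63
tool_pos: [0.5006, 0.3391, 0.1751]
tool_rot: [-2.207, -2.236, 0.0]
contact_force: [0.5, -1.1, -0.1]
opening: 0.0387
grip_force: 30.6
```

>>> arm_command(
  increments=[
    {"slide":[0,0,0.0005],"spin":0,"gripper":-0.3},
    {"slide":[0,0,0.001],"spin":0,"gripper":-0.3},
    {"slide":[0,0,0.001],"spin":0,"gripper":-0.3},
    {"slide":[0,0,0.001],"spin":0,"gripper":-0.3},
  ],
)

```text
t: 23.97
tool_pos: [0.5007, 0.3392, 0.1745]
tool_rot: [2.207, 2.236, 0.0]
contact_force: [-1.4, -0.6, 0.9]
opening: 0.0386
grip_force: 30.8
```

>>> arm_command(
  increments=[
    {"slide":[0,0,0.0005],"spin":0,"gripper":-0.3},
    {"slide":[0,0,0.0007],"spin":0,"gripper":-0.3},
    {"slide":[0,0,0.0007],"spin":0,"gripper":-0.3},
  ],
)

```text
t: 24.22
tool_pos: [0.5007, 0.3392, 0.1744]
tool_rot: [2.207, 2.236, 0.0]
contact_force: [-2.6, -1.0, 5.0]
opening: 0.0389
grip_force: 31.1
```

Contact at 5 N. Open slightly, then rise straight.

>>> arm_command(
  increments=[
    {"slide":[0,0,0],"spin":0,"gripper":-0.05},
    {"slide":[0,0,0],"spin":0,"gripper":0.08},
    {"slide":[0,0,0],"spin":0,"gripper":0.08},
    {"slide":[0,0,0],"spin":0,"gripper":0.08},
    {"slide":[0,0,-0.004],"spin":0,"gripper":0.08},
    {"slide":[0,0,-0.012],"spin":0,"gripper":0.08},
    {"slide":[0,0,-0.03],"spin":0,"gripper":0.08},
    {"slide":[0,0,-0.06],"spin":0,"gripper":0.08},
  ],
)

```text
t: 24.88
tool_pos: [0.4991, 0.3383, 0.2311]
tool_rot: [-2.205, -2.235, 0.01]
contact_force: [0.4, 0.5, -0.9]
opening: 0.0462
grip_force: 0.0
```

>>> arm_command(
  increments=[
    {"slide":[0,0,-0.03],"spin":0,"gripper":0.08},
    {"slide":[0,-0.03,-0.06],"spin":0,"gripper":0.08},
    {"slide":[0,-0.05,-0.07],"spin":0,"gripper":0.08},
    {"slide":[0,-0.05,-0.07],"spin":0,"gripper":0.08},
    {"slide":[0,-0.05,-0.07],"spin":0,"gripper":0.08},
    {"slide":[0,-0.05,-0.07],"spin":0,"gripper":0.08},
  ],
)

```text
t: 25.38
tool_pos: [0.4507, 0.3383, 0.3033]
tool_rot: [2.206, 2.236, -0.0]
contact_force: [0.3, 0.0, -0.2]
opening: 0.0461
grip_force: 0.0
```

```bash
python3 - <<'E'
from h import *
import pickle
w=cam('wrist');s=cam('scene');go([0,0,0]);pickle.dump((w,s),open('fin.pkl','wb'))
p=proj(w,[.501,.339,.108]).astype(int);print(p);g=w['frame'][...,1]
for r in range(p[1]-42,p[1]+44,3):print(r,' '.join('%3d'%x for x in g[r,p[0]-48:p[0]+50:4]))
c=np.array([[-.02,-.02],[-.02,.02],[.02,.02],[.02,-.02]])+[.501,.339]
print([proj(w,[*q,.108]).round(1).tolist() for q in c])
ps=proj(s,[.501,.339,.108]);print('scene',ps)
h=cv2.cvtColor(s['frame'],cv2.COLOR_RGB2HSV)
rd=((h[...,0]<8)|(h[...,0]>174))&(h[...,1]>150)&(h[...,2]>100)
n,l,st,cc=cv2.connectedComponentsWithStats(rd.astype(np.uint8))
print([(cc[i].round(1),st[i][4]) for i in range(1,n) if st[i][4]>20 and 200<cc[i][0]<290 and 220<cc[i][1]<320],proj(s,[.544,.1555,.155]))
E
```

```text
t 25.48 pos [0.4508 0.3381 0.3021] ang 90.7 tilt [-0.002 -0.001 -1.   ] slide [-0.332  -0.4545  0.3034] spin 0
[389 233]
191  73 110 113 136 128  80  97 115 169  89  96  82 114  65  74  75  71 219  94 122 105 116 211 222 130
194  72  84 139  70  85  77 148 188 100  72  97  80 127  72  98  98  92  92 100  92  92  73 223 223 222
197  74 102  83  62  65  64  63  65  64  65  72  66  68  65  68  69  68  70  69  72  87  71 224 225 223
200  68  82  86  73  52  50  50  53  54  50  56  52  50  53  58  62  57  54  57  52 139  87 223 222 213
203  80 101  76  80  55  85 104 105 102 104 102  99 100 100 100  99  99 101  97  65  96 107 224 222 209
206 124 101  68  62  56 172 239 236 237 237 238 237 237 237 234 233 233 234 234 209  78  81 225 222 205
209 134  85  82  96  57 112 122 114 119 118 120 120 116 118 115 119 120 117 119  52  81  70 223 223 192
212 117 103  77  88  53 199 241 239 241 238 240 241 240 240 242 242 240 242 244 139 111  70 225 221 161
215  73  70  98  87  56 178 186 188 186 187 184 185 183 186 183 180 181 179 179  90 108  72 222 220 136
218 123 249  64 110  57 132 113 117 116 115
[... 1503 characters left out ...]
0 222 126 162
263  85 137 153  56  56  53  50  53  55 196 196 197  50  54  58  60  57  59  52 252  77 221 222 114 165
266  80 211 143  50  57  55  55  55  53 198 198 198  54  56  57  63  63  59  54 253  76 221 221 111 173
269 141 106  71  50  54  50  54  56  54 192 198 200  59  56  60  62  63  65  66 254  86 219 220 107 174
272  89  81  75  70 108 137 229  94 126 193 198 198  95  73  74 224 252 251 251 248  88 217 217 111 182
275  98 136  80  77 100  75 213  74  99 194 202 201 106  78 110 233 249 249 249 233 109 217 220 115 183
[[360.6, 259.2], [362.9, 206.2], [418.4, 207.1], [413.9, 259.8]]
scene [190.97772361 347.96359132]
[(array([240.3, 272. ]), np.int32(44))] [240.40152129 272.28762331]
```

The heatsink outline matches the lid-centred prediction within about 1 px. The knob is at its pawl-down position, and the gripper is clear.

```bash
python3 -c "
from station import order
print(order.finish_job())"
```

```text
the job is handed in; nothing more can be done
None
```

The job is handed in, with the verdict not reported: my last camera check showed the board level, the pawl knob at its dropped position, and the heatsink fins up within about 1 mm of the lid's centre.

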